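Square up the slate on the crockery peg board

ROBOT

A 6-joint arm with a two-finger parallel gripper is mounted at the origin on the work surface. World frame = base frame: x ahead of the robot, y to its left, z up, the work surface at z = 0. Lengths are in mm, angles in rad, forces in N, time in s.
With the tool pointing down it reaches from about 350 to 875 mm from the base axis. Payload 4.2 kg.
Tool frame: the origin (TCP) lies at the very end of the fingers, on their centre line; the grasp point (between the pads) lies 19 mm behind it; z points along the fingers, y is the line along which they close (so a half turn about z gives the same grasp; the last joint's range is limited). The gripper opens to 85 mm and grips with 20 to 120 N. Pads are 22 mm wide; open, the fingers measure 114 mm over their backs; the gripper's body (76 mm by 85 mm) begins 54 mm behind the grasp point. The pads swing forward as they close: fully open they stand 13 mm farther back than shut.
Start: joints at [1.37, 0.385, 0.008, 0, -1.194, -0.259], TCP at [277.322, 560.082, 231.312] pointing down, gripper open.
Joint ranges: [-3.14, 3.14], [-1.21, 2.06], [-1.07, 1.41], [-3.16, 2.05], [-2.99, -0.16], [-3.1, 3.1]. Speed limits (rad/s): [2.79, 2.79, 3.14, 3.14, 3.14, 3.14].

INTERFACE

Orientations are given as a unit quaternion [x, y, z, w].
In Python, from bench import read_state, get_image, camera_model, job_done gives the robot as it stands.
- The arm moves only by the shell command python3 -m handwheel 'ROWS'. ROWS is JSON, a list of rows, each a list of 7 numbers: the shift along the tool's x, y, z in m, then the turn, a rotation vector about the tool's x, y, z in rad, then the gripper's target within -1 to 1 (fully open at 1, half-way at 0, shut at -1). In form: [[dx, dy, dz, wx, wy, wz, jaw], ...]. A call has 1 to 10 rows; each row is the pose to reach, as a shift and turn from the pose commanded when the call began, along the tool's axes at that moment; what a row does not reach only later rows make up. A row lasts 1/8 s, in which the tool goes at most 62.5 mm and 10.7 degrees, less where a joint would pass 70% of its speed; a pose out of reach is approached as far as the arm can. A call with a gripper value outside its range is refused whole. The fingers move at their own pace and stop on an object; the grip force is fixed at half the most. Time passes only in rows, so rows that repeat a pose let the fingers close. It gives the time, the measured TCP pose, the force, the opening and the grip force at its end, in the units of the state.
- read_state(): the state, without advancing time (a new reading comes with each control period).
- get_image(name): name is "side" or "top" or "wrist"; returns (picture, depth): 420x560x3 uint8, blue, green, red; 420x560 float32, mm along the optical axis (not along the pixel's ray), 0 where there is no reading.
- camera_model(name): a dict with "K" (3x3 intrinsics, pixels), "rvec" (rotation vector, rad) and "tvec" (3), from world to camera coordinates, as OpenCV has them; the wrist camera has in their place "hand_eye" (4x4, takes a point from camera to tool coordinates, whose origin is the TCP and whose axes are the flange's). Camera axes: x right, y down, z forward; pixel columns grow to the right and rows downward; lengths in mm; the calibration is good to about 2 mm. A picture is of the moment at which its call begins: read the wrist's pose just before it. camera_model takes no time and is no camera call.
- job_done(): hands the job in; it is judged then, once.
The state is a dict: "clock": time; "joints": joint angles; "joint_vel": joint speeds; "joint_efforts": joint torques, N m; "position": TCP position; "ee_rot": TCP orientation; "contact_force": force on the tool from outside, world axes, zero at the start; "wrist_torque": the same for the moment, N m; "gripper_width": finger opening in mm; "grasp_force": force on a finger pad.
Only numpy, scipy, OpenCV 4.12 (cv2) and the standard library are available. Lean on these libraries where they do the work, as an engineer would, in place of code of your own. Each camera call takes 0.05 s, during which the arm holds its last target. There are 200 camera calls.

TASK

The slate serving board lies crooked on the crockery peg board, across the bay of the loaf dish. Keep its rounded near right corner in the nook of the two near pegs and swing its far end round in place, without lifting it, until its right-hand long side lies flush against the right-hand pegs; and set the white loaf dish upright and gently, not dropped, in the bay between the slate and the left-hand pegs, lying the same way as the slate and wholly on the board. Do not bump the wire shelf above, and leave all the other things where they stand.

Things in the scene. Friction and masses are not known exactly. Their poses are not given: they have to be found in the camera images.
- peg_board: Fixed perforated plywood board (crockery-drawer insert) with five round beech pegs; dark dots are shallow holes. Frame: origin at worktop level, x away from the robot (within 0.15 rad), y left, z up. Board spans x -140 to 220, y -180 to 200, 18 thick. Pegs: diameter 22, tops at z 78. The slate's place is x -85 to 85, y -134 to -24; the bay lies between it and the left pegs.
- near_peg (a point): Top centre of the near peg of the nook, at (-95, -120, 78) in the peg board's frame; the slate's corner bears on it as the slate is swung.
- right_peg_near (a point): Top centre of the nearer right-hand peg, (-45, -145, 78) in the peg board's frame. With the near peg it forms the nook for the slate's corner.
- right_peg_far (a point): Top centre of the farther right-hand peg, (55, -145, 78) in the peg board's frame; it stops the slate's swing.
- left_peg_near (a point): Top centre of the nearer left-hand peg, (-20, 155, 78) in the peg board's frame.
- left_peg_far (a point): Top centre of the farther left-hand peg, (80, 155, 78) in the peg board's frame.
- slate_corner_home (a point): Point (-65, -114, 18) of the peg board: where the slate's origin must be. There the slate's right side touches both right-hand pegs and its 20 mm corner radius the near peg.
- bay_middle (a point): Point on the peg board's top at (0, 65, 18) in its frame, about the middle of the loaf dish's bay.
- slate: Dark slate serving board 170 x 110 x 16, corners rounded to radius 20, 0.5 to 1.05 kg, loose, flat on the peg board. Origin: underside, centre of curvature of the corner in the nook. x along its length, y to its left, z up; spans x -20 to 150, y -20 to 90. Starts turned anticlockwise from home (axes parallel to the peg board's) by 0.42 to 0.72 rad, its corner within 8 mm of home; slides with friction, stays where left.
- slate_far_corner (a point): Point on the slate's top at the centre of curvature of its far left corner, at (130, 70, 16) in the slate's frame: the corner to push. As the slate swings, its near corner can creep some 10 mm to the left along the near peg; a push on the near half of the left side brings it home.
- loaf_dish: White stoneware loaf dish, open on top, loose, about 0.4 kg: body 150 x 68 x 55 high, walls 6, a lug 40 wide, 8 thick at each end near the rim (170 overall). Origin: centre of its underside; x along it, z up; same end for end. Starts on the worktop left or right of the peg board (the mug is at the other place), pointing away from the robot within 0.6 rad.
- wire_shelf: Fixed steel wire shelf over the back of the peg board, parallel to it. Origin: on the worktop below the middle of its front rail (about x -20 in the board's frame); x to its back, y left. Wires at z 257 to 268, x 0 to 240, y -240 to 240. No front legs; at each end a back upright with brace and a foot rail 12 high, x 90 to 240. Plates and glasses on it reach z 360.
- bowl: Blue bowl 112 in diameter, 52 high, loose on the peg board behind the slate; stays. Origin: centre of its underside.
- mug: Terracotta mug 82 in diameter, 92 high, handle 35 out, loose on the worktop in whichever of the two side places the dish is not; stays. Origin: centre of its underside.
- soap_jar: Green glass soap dispenser, 72 in diameter, 133 high with gilt pump, loose on the worktop near left; stays. Origin: centre of its underside.
- sauce_bottle: Dark sauce bottle 58 in diameter, 190 high, loose on the worktop at the left; stays. Origin: centre of its underside.
- water_bottle: Blue water bottle 70 in diameter, 225 high, loose on the worktop at the right; stays. Origin: centre of its underside.
- sponge_pot: White pot 72 in diameter with a yellow sponge standing in it, 96 high in all, loose on the worktop near right; stays. Origin: centre of its underside.
Mind the look-alikes: they are no part of the job. There is more than one size of the slate; the job needs the larger.

How it is judged:
By the outcome, as a careful person would: the job done as asked, in the order asked, and still so for the second after the job is handed in, with the robot touching nothing.
It also fails if it takes over 67 s, if anything falls off the work surface, if the arm or the gripper's body presses on something with over 40 N, if the wrist force passes 120 N, or if a joint passes its speed limit or range.

## Working session

There is one attempt and no reset: what is moved stays moved. The work goes in short steps, Python scripts to look and compute and a shell command to move; the robot and the scene stay as the last step left them, time stands still between calls to the robot, and variables do not carry over. Pictures are saved under pics/ and viewed, at most 10 in all, crops included, and the job is handed in when it is done.

```bash
mkdir -p pics; ls
python3 - <<'E'
from bench import *
import cv2,numpy as np
s=read_state();print(s['clock'],s['position'],s['ee_rot'])
for n in("top","side"):
    im,d=get_image(n);cv2.imwrite(f"pics/{n}0.png",im);np.save(f"{n}0.npy",d);cv2.imwrite(f"{n}0.png",im)
    print(camera_model(n))
print(camera_model("wrist"))
E
```

```text
pics
0.0 [277.06104268 559.59008217 230.21884433] [ 9.73674238e-01 -2.27941493e-01 -1.95707778e-04  1.05616382e-03]
{'K': array([[384.29037431,   0.        , 285.98614051],
       [  0.        , 384.29037431, 205.07821955],
       [  0.        ,   0.        ,   1.        ]]), 'rvec': array([ 2.15480673, -2.10722384,  0.15444978]), 'tvec': array([  31.83436312,  519.55903041, 1176.81586656])}
{'K': array([[385.76067936,   0.        , 278.87103134],
       [  0.        , 385.76067936, 210.1781964 ],
       [  0.        ,   0.        ,   1.        ]]), 'rvec': array([ 2.26591408, -0.80575127,  0.32870338]), 'tvec': array([-409.15411158,  305.94949825,  957.96934404])}
{'K': array([[373.22307323,   0.        , 281.18852802],
       [  0.        , 373.22307323, 205.65871808],
       [  0.        ,   0.        ,   1.        ]]), 'hand_eye': array([[-8.38624386e-05, -9.48292816e-01, -3.17396800e-01,
         8.24403589e+01],
       [ 9.99999704e-01, -3.22193878e-04,  6.98405673e-04,
         6.87818510e-01],
       [-7.64556388e-04, -3.17396648e-01,  9.48292562e-01,
        -1.43123818e+02],
       [ 0.00000000e+00,  0.00000000e+00,  0.00000000e+00,
         1.00000000e+00]])}
```

View pics/top0.png

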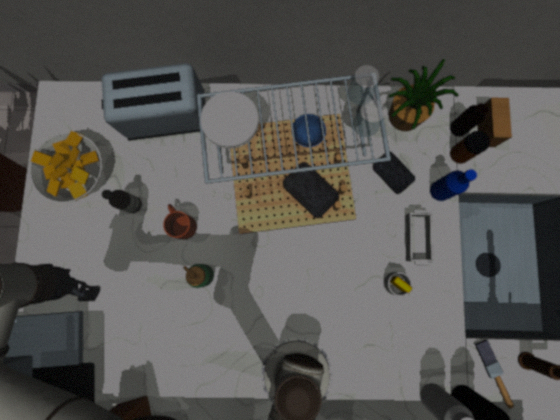

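View pics/side0.png

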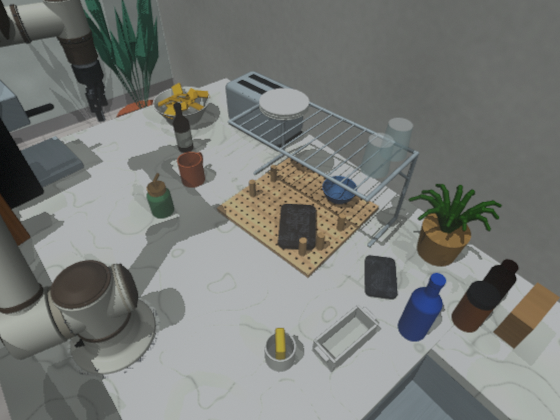

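The top view shows two slates: one on the peg board at (310,190), and a smaller one on the worktop at (393,173). The one lying crooked on the board by the pegs fits. The dish is at (418,236), on the right, and the mug is on the left at (180,222). I'll enlarge this and measure both slates.

```bash
cat > h.py <<'E'
from bench import *
import cv2,numpy as np
from scipy.spatial.transform import Rotation as R
def cloud(n,d,st=None):
    m=camera_model(n);K=m['K'];v,u=np.mgrid[0:420,0:560]
    p=np.stack([(u-K[0,2])/K[0,0]*d,(v-K[1,2])/K[1,1]*d,d],-1)
    if n=="wrist":
        H=m['hand_eye'];p=p@H[:3,:3].T+H[:3,3];return p@R.from_quat(st['ee_rot']).as_matrix().T+np.array(st['position'])
    return (p-m['tvec'])@R.from_rotvec(m['rvec']).as_matrix()
def proj(n,P):
    m=camera_model(n);return cv2.projectPoints(np.float64(P).reshape(-1,1,3),m['rvec'],m['tvec'],m['K'],None)[0][:,0]
E
python3 - <<'E'
from h import *
im=cv2.imread('top0.png');d=np.load('top0.npy');P=cloud('top',d)
def at(u,v):return P[v,u].round(0)
for q in [(310,190),(393,173),(300,260),(245,215),(418,212),(418,260)]:print(q,at(*q))
g=im.max(2)
s=cv2.imread('side0.png');ds=np.load('side0.npy');S=cloud('side',ds)
for nm,I,C in(('top',im,P),('side',s,S)):
    z=C[...,2];dark=(I.max(2)<70)
    for lo,hi,lab in((24,44,'slate'),(8,24,'sm')):
        m=(dark&(z>lo)&(z<hi)&(C[...,0]>400)&(C[...,0]<900)&(abs(C[...,1])<350)).astype(np.uint8)
        n,L,st,c=cv2.connectedComponentsWithStats(m)
        for i in range(1,n):
            if st[i,4]>150:
                q=C[L==i];print(nm,lab,st[i],np.median(q[:,2]).round(1),cv2.minAreaRect(np.float32(q[:,:2])))
    m=((z>45)&(z<62)&(C[...,0]>300)&(C[...,1]<-150)&(C[...,1]>-450)&(I.min(2)>90)).astype(np.uint8)
    n,L,st,c=cv2.connectedComponentsWithStats(m)
    for i in range(1,n):
        if st[i,4]>40:
            q=C[L==i];print(nm,'dish',st[i],np.median(q[:,2]).round(1),cv2.minAreaRect(np.float32(q[:,:2])))
    m=((z>70)&(z<84)&(C[...,0]>500)&(C[...,0]<800)&(abs(C[...,1])<270)).astype(np.uint8)
    n,L,st,c=cv2.connectedComponentsWithStats(m)
    for i in range(1,n):
        if 8<st[i,4]:
            q=C[L==i];print(nm,'peg',st[i],q.mean(0).round(1))
a=cv2.convertScaleAbs(cv2.resize(im[110:290,225:445],None,fx=3.5,fy=3.3,interpolation=2),alpha=1.8)
cv2.imwrite('pics/c.png',a[:600,:800])
E
```

```text
(310, 190) [570. -32.  36.]
(393, 173) [ 637. -304.   14.]
(300, 260) [348.  -5.  -1.]
(245, 215) [ 325.   23. 1245.]
(418, 212) [ 504. -368.   54.]
(418, 260) [ 355. -364.   54.]
top slate [ 283  171   59   47 1597] 34.3 ((573.517822265625, -33.80235290527344), (169.95443725585938, 113.7864990234375), 47.00962829589844)
top sm [373 152  35  42 792] 12.8 ((639.9096069335938, -304.751220703125), (128.16563415527344, 87.1744384765625), 42.500389099121094)
top dish [410 210  17  14  77] 53.5 ((496.62518310546875, -361.3212890625), (27.006093978881836, 64.14047241210938), 32.25287628173828)
top dish [410 226   2  32  43] 54.7 ((411.4892272949219, -342.8550720214844), (6.517221927642822, 94.96893310546875), 88.51052856445312)
top dish [410 226  23  39 125] 54.4 ((391.37811279296875, -396.30230712890625), (55.64247131347656, 128.646240234375), 57.800819396972656)
top peg [322 122   4   8   9] [774.5 -70.3  72.6]
top peg [312 143   8   4   9] [709.6 -46.2  72.2]
top peg [335 154   6   7  37] [ 668.3 -115.6   77.7]
top peg [239 158   8   7  39] [649.5 182.4  77.6]
top peg [339 185   8   7  4
[... 402 characters left out ...]
6941986083984)
side dish [463 147  85  48 414] 53.5 ((1265.9066162109375, -300.13751220703125), (13.879410743713379, 298.17523193359375), 0.016080260276794434)
side dish [313 305  65  59 709] 53.2 ((424.610595703125, -375.0158386230469), (68.55741119384766, 170.94325256347656), 89.53722381591797)
side dish [286 333  10  18  42] 59.2 ((310.2583312988281, -312.7213134765625), (43.023170471191406, 9.464622497558594), 76.03985595703125)
side peg [270 165   6   6  30] [647.6 179.7  76.2]
side peg [249 180   6   6  32] [548.8 163.8  76.5]
side peg [338 213   8   7  43] [ 666.8 -120.3   76.3]
side peg [317 232   8   8  47] [ 568.3 -135.1   76.4]
side peg [299 238   8   7  46] [ 514.8 -118.1   77. ]
```

View pics/c.png

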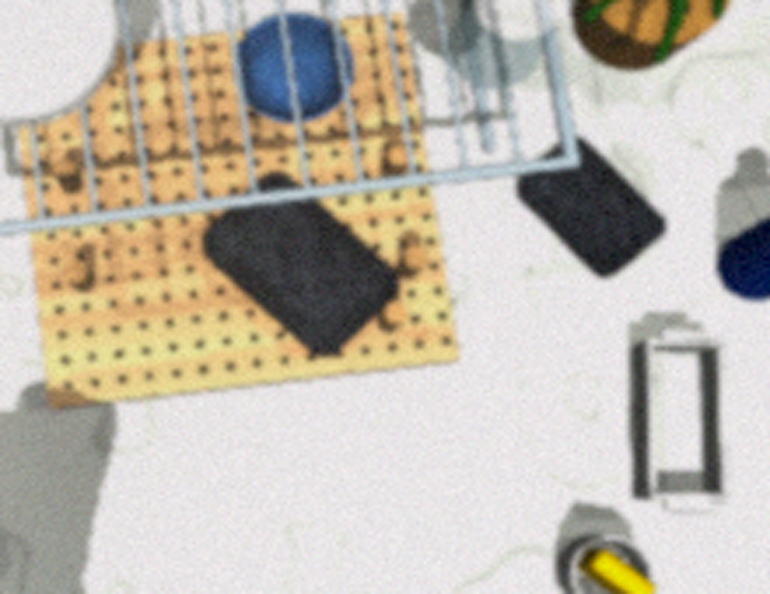

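The crop settles it: the slate at (310,190) measures 170x110 with its top at z 34, and its corner is by the near pegs. The one at (393,173) measures 128x87 at z 12, so it is the look-alike. The dish is at about (425,-373), yaw about 0. The pegs put the board at (592,16), yaw 0.15, with the slate about 0.67 rad off home.

I'll tilt the tool so the fingers go under the shelf, and push the far left corner.

```bash
cat >> h.py <<'E'
BO=np.array([592.2,16.2]);BY=0.15
def b2w(x,y):
    c,s=np.cos(BY),np.sin(BY);return BO+[c*x-s*y,s*x+c*y]
def w2b(x,y):
    c,s=np.cos(BY),np.sin(BY);x,y=np.array([x,y])-BO;return np.array([c*x+s*y,-s*x+c*y])
def ori(yaw,t):
    return R.from_euler('z',yaw)*R.from_matrix(np.array([[np.cos(t),0,np.sin(t)],[0,-1,0],[np.sin(t),0,-np.cos(t)]]))
def go(goals):
    """goals: (x,y,z,yaw,tilt) world"""
    s=read_state();p=np.array(s['position']);q=R.from_quat(s['ee_rot']);print(s['clock'],p.round(1),s['gripper_width'],np.round(s['contact_force'],1),'yaw/tilt',np.round([np.arctan2(*q.as_matrix()[[1,0],0]),np.arctan2(q.as_matrix()[2,0],np.hypot(*q.as_matrix()[:2,0]))],3))
    for g in goals:
        d=q.inv().apply(np.array(g[:3])-p)/1000;r=(q.inv()*ori(g[3],g[4])).as_rotvec();print([*d.round(4),*r.round(3)])
E
python3 - <<'E'
from h import *
for b in [(-43.6,39.5),(-10.7,31),(47,-7)]:print(b2w(*b))
go([(430,100,230,.15,.9),(430,100,120,.15,.9),(430,100,60,.15,.9)])
E
```

```text
[543.18677477  48.740955  ]
[576.98756736  45.2529154 ]
[639.71830759  16.30219468]
0.1 [277.1 559.6 230.4] 85.16912510362 [ 0.1 -0.1  0.1] yaw/tilt [-0.46  0.  ]
[np.float64(0.341), np.float64(0.344), np.float64(0.001), np.float64(0.276), np.float64(0.872), np.float64(-0.567)]
[np.float64(0.341), np.float64(0.3438), np.float64(0.111), np.float64(0.276), np.float64(0.872), np.float64(-0.567)]
[np.float64(0.341), np.float64(0.3437), np.float64(0.171), np.float64(0.276), np.float64(0.872), np.float64(-0.567)]
```

```bash
python3 -m handwheel '[[0.05,0.05,0,0.04,0.12,-0.08,-1],[0.1,0.1,0,0.08,0.25,-0.16,-1],[0.15,0.15,0,0.12,0.38,-0.25,-1],[0.2,0.2,0,0.16,0.5,-0.33,-1],[0.25,0.25,0,0.2,0.63,-0.41,-1],[0.3,0.3,0,0.24,0.76,-0.5,-1],[0.341,0.344,0,0.276,0.872,-0.567,-1],[0.341,0.344,0.05,0.276,0.872,-0.567,-1],[0.341,0.344,0.11,0.276,0.872,-0.567,-1],[0.341,0.344,0.11,0.276,0.872,-0.567,-1]]'
python3 - <<'E'
from h import *
im,d=get_image('side');cv2.imwrite('pics/s1.png',im)
T=[(543-30,49+14,50,.15,.9),(543-22,49+18,31,.15,.9)]
go(T)
E
```

```text
clock: 1.35
position: [440.2, 194.3, 285.1]
ee_rot: [0.911, 0.058, 0.409, -0.013]
contact_force: [0.3, 0.1, -0.3]
gripper_width: -0.1
grasp_force: 0.0
1.4 [439.8 195.2 284.9] -0.05346118116969928 [-0.5 -0.3 -0.5] yaw/tilt [0.148 0.842]
[np.float64(-0.1401), np.float64(0.1342), np.float64(0.201), np.float64(0.039), np.float64(0.058), np.float64(-0.0)]
[np.float64(-0.1486), np.float64(0.1307), np.float64(0.2198), np.float64(0.039), np.float64(0.058), np.float64(-0.0)]
```

View pics/s1.png

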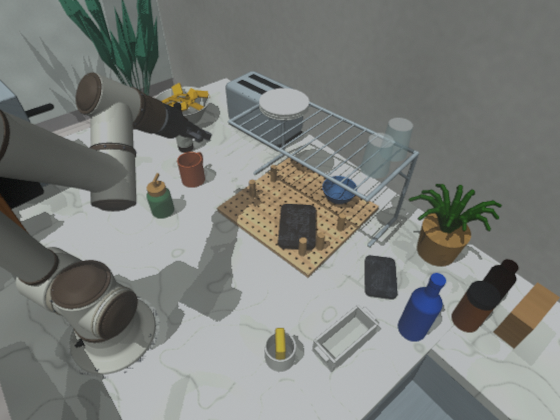

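The side view shows the arm still short of its goal, with the gripper at about (195,130), above and left of the mug. The scene is untouched.

Run:
```python
from h import *
go([(440,90,200,.15,.9),(440,85,90,.15,.9),(480,75,45,.15,.9)])
```

```text
1.4 [439.8 195.2 284.9] -0.05346118116969928 [-0.5 -0.3 -0.5] yaw/tilt [0.148 0.842]
[np.float64(-0.0736), np.float64(0.1024), np.float64(0.0489), np.float64(0.039), np.float64(0.058), np.float64(-0.0)]
[np.float64(-0.1561), np.float64(0.1046), np.float64(0.1217), np.float64(0.039), np.float64(0.058), np.float64(-0.0)]
[np.float64(-0.1644), np.float64(0.1182), np.float64(0.1807), np.float64(0.039), np.float64(0.058), np.float64(-0.0)]
```

```bash
python3 -m handwheel '[[-0.025,0.035,0.016,0.02,0.03,0,-1],[-0.05,0.07,0.033,0.039,0.058,0,-1],[-0.074,0.102,0.049,0.039,0.058,0,-1],[-0.1,0.103,0.073,0.039,0.058,0,-1],[-0.13,0.104,0.098,0.039,0.058,0,-1],[-0.156,0.105,0.122,0.039,0.058,0,-1],[-0.16,0.11,0.15,0.039,0.058,0,-1],[-0.164,0.118,0.181,0.039,0.058,0,-1],[-0.164,0.118,0.181,0.039,0.058,0,-1],[-0.164,0.118,0.181,0.039,0.058,0,-1]]'
python3 - <<'E'
from h import *
print([b2w(*b) for b in [(-65,58),(-43,45)]])
a=[(*b2w(*b),z,.15,.9) for b,z in [((-65,58),31),((-47,44),31),((-10,33),31),((21,16),31),((45,-4),31)]]
go(a)
E
```

```text
clock: 2.65
position: [440.5, 166.6, 293.6]
ee_rot: [0.913, 0.06, 0.402, -0.014]
contact_force: [-0.6, 0.1, 1.0]
gripper_width: 0.1
grasp_force: 0.0
[array([519.26246825,  63.83524391]), array([542.95812769,  54.26885881])]
2.65 [440.5 166.6 293.6] 0.05822048575288195 [-0.6  0.1  1. ] yaw/tilt [0.146 0.828]
[np.float64(-0.1509), np.float64(0.1055), np.float64(0.2276), np.float64(0.037), np.float64(0.072), np.float64(-0.001)]
[np.float64(-0.1387), np.float64(0.119), np.float64(0.2414), np.float64(0.037), np.float64(0.072), np.float64(-0.001)]
[np.float64(-0.1137), np.float64(0.1289), np.float64(0.269), np.float64(0.037), np.float64(0.072), np.float64(-0.001)]
[np.float64(-0.0926), np.float64(0.145), np.float64(0.2925), np.float64(0.037), np.float64(0.072), np.float64(-0.001)]
[np.float64(-0.0764), np.float64(0.1643), np.float64(0.3108), np.float64(0.037), np.float64(0.072), np.float64(-0.001)]
```

```bash
python3 -c "
from bench import *
s=read_state();print(s['joints'],s['joint_vel'])"
```

```text
[ 0.29391352 -0.24204795 -1.06837592  2.0521261  -0.16050527 -0.58722623] [-0.00340355  0.00087194 -0.00094403 -0.00045452  0.001569   -0.00080755]
```

The arm is jammed at the joint 3, 4 and 5 limits because it took the wrong wrist branch. I'll work out the kinematics so I can plan the branch.

```bash
cat > k.py <<'E'
from h import *
from scipy.optimize import least_squares
def fk(j,L):
    d1,a1,a2,a3,d4,d6=L[:6]
    ry=lambda a:R.from_euler('y',a)
    A=R.from_euler('z',j[0])*ry(j[1]);p=np.array([0,0,d1])+R.from_euler('z',j[0]).apply([a1,0,0])+A.apply([0,0,a2])
    A=A*ry(-j[2]);p=p+A.apply([d4,0,a3]);A=A*R.from_euler('x',j[3])*ry(-j[4])
    p=p+A.apply([d6,0,0]);A=A*R.from_euler('x',j[5]);return p,A
E
python3 - <<'E'
from k import *
L=[350,0,300,0,300,200]
s=read_state()
D=[([1.37,.385,.008,0,-1.194,-.259],[277.3,560.1,231.3],R.from_quat([.97367,-.22794,0,0])),(s['joints'],s['position'],R.from_quat(s['ee_rot']))]
for sg in(1,-1):
  for s6 in(1,-1):
    Q=[fk([j[0],j[1],j[2],sg*j[3],j[4],s6*j[5]],L)[1].inv()*r for j,_,r in D];print(sg,s6,[q.as_matrix().round(2).tolist() for q in Q])
E
```

```text
1 1 [[[0.0, 0.0, 1.0], [-0.87, 0.5, -0.0], [-0.5, -0.87, 0.0]], [[-0.03, -0.28, 0.96], [0.98, -0.2, -0.03], [0.2, 0.94, 0.28]]]
1 -1 [[[0.0, 0.0, 1.0], [-1.0, 0.0, 0.0], [-0.0, -1.0, 0.0]], [[-0.03, -0.28, 0.96], [0.56, 0.79, 0.25], [-0.83, 0.54, 0.13]]]
-1 1 [[[0.0, 0.0, 1.0], [-0.87, 0.5, -0.0], [-0.5, -0.87, 0.0]], [[0.0, 0.0, 1.0], [-0.39, 0.92, -0.0], [-0.92, -0.39, 0.0]]]
-1 -1 [[[0.0, 0.0, 1.0], [-1.0, 0.0, 0.0], [-0.0, -1.0, 0.0]], [[0.0, 0.0, 1.0], [-1.0, -0.0, 0.0], [0.0, -1.0, 0.0]]]
```

```bash
python3 - <<'E'
from h import *
s=read_state();import json;open('d.txt','a').write(json.dumps([list(s['joints']),list(s['position']),list(s['ee_rot'])])+'\n')
go([(440,170,300,0.15,0.4),(440,170,300,.15,0)])
E
python3 -m handwheel '[[0,0,0,0,-0.14,0,-1],[0,0,0,0,-0.28,0,-1],[0,0,0,0,-0.42,0,-1],[0,0,0,0,-0.55,0,-1],[0,0,0,0,-0.7,0,-1],[0,0,0,0,-0.82,0,-1],[0,0,0,0,-0.82,0,-1],[0,0,0,0,-0.82,0,-1]]'
python3 - <<'E'
from k import *
import json
s=read_state();print(np.round(s['joints'],3),s['position']);open('d.txt','a').write(json.dumps([list(s['joints']),list(s['position']),list(s['ee_rot'])])+'\n')
D=[([1.37,.385,.008,0,-1.194,-.259],[277.3,560.1,231.3])]+[json.loads(l)[:2] for l in open('d.txt')]
fl=lambda j:[j[0],j[1],j[2],-j[3],j[4],-j[5]]
f=lambda L:np.concatenate([fk(fl(j),L)[0]-p for j,p in D]+[0.002*(np.array(L)-[350,0,300,0,300,200])])
r=least_squares(f,[350,0,300,0,300,200]);print(r.x.round(1),np.round(r.fun,2))
E
```

```text
2.65 [440.5 166.6 293.6] 0.05822048575288195 [-0.6  0.1  1. ] yaw/tilt [0.146 0.828]
[np.float64(0.0047), np.float64(-0.0033), np.float64(-0.0045), np.float64(0.035), np.float64(-0.428), np.float64(-0.01)]
[np.float64(0.0047), np.float64(-0.0033), np.float64(-0.0045), np.float64(0.033), np.float64(-0.828), np.float64(-0.017)]
clock: 3.65
position: [440.1, 168.2, 294.7]
ee_rot: [0.998, 0.062, 0.008, 0.009]
contact_force: [0.7, 0.0, 0.6]
gripper_width: -0.0
grasp_force: 0.0
[ 0.727  0.071 -0.257  0.025 -1.243  0.96 ] [440.13795783 168.23880899 294.71756429]
[-513.9  521.1  502.   264.1 -214.6   27. ] [-156.17   35.03   17.53    9.64  -34.32   -1.65 -112.34  122.56  -15.87
   -1.73    1.04    0.4     0.53   -1.03   -0.35]
```

```bash
cat > k.py <<'E'
from h import *
import json
from scipy.optimize import least_squares
def fk(j,L):
    d1,a1,e,a2,a3,d4,d6,w=L
    ry=lambda a:R.from_euler('y',a)
    Z=R.from_euler('z',j[0]);A=Z*ry(j[1]);p=np.array([0,0,d1])+Z.apply([a1,e,0])+A.apply([0,0,a2])
    A=A*ry(-j[2]);p=p+A.apply([d4,0,a3]);A=A*R.from_euler('x',-j[3])
    p=p+A.apply([0,w,0]);A=A*ry(-j[4]);p=p+A.apply([d6,0,0]);A=A*R.from_euler('x',-j[5])
    return p,A*R.from_matrix([[0,0,1.],[-1,0,0],[0,-1,0]])
def fit(lam=.002):
    D=[([1.37,.385,.008,0,-1.194,-.259],[277.3,560.1,231.3])]+[json.loads(l)[:2] for l in open('d.txt')]
    p0=np.array([350,0,-160,300,0,300,200,0.])
    f=lambda L:np.concatenate([fk(j,L)[0]-p for j,p in D]+[lam*(np.array(L)-p0)])
    return least_squares(f,p0)
def rec():
    s=read_state();open('d.txt','a').write(json.dumps([list(s['joints']),list(s['position']),list(s['ee_rot'])])+'\n')
E
python3 - <<'E'
from k import *
r=fit();print(r.x.round(1),np.round(r.fun,2))
E
```

```text
[ 1.565e+02  2.500e+00 -3.000e-01  5.641e+02  1.600e+00  4.187e+02
  2.954e+02 -1.597e+02] [-0.08  0.01  0.03 -0.    0.   -0.    0.06 -0.06 -0.02 -0.39  0.    0.32
  0.53  0.    0.24  0.19 -0.32]
```

```bash
cat >> k.py <<'E'
LO=np.array([-3.14,-1.21,-1.07,-3.16,-2.99,-3.1]);HI=np.array([3.14,2.06,1.41,2.05,-.16,3.1])
LL=fit().x
def ik(p,o,j0):
    def f(j):
        P,A=fk(j,LL);return np.concatenate([(P-p)/200,(A.inv()*o).as_rotvec(),.0*(j-j0)])
    r=least_squares(f,np.clip(j0,LO+1e-3,HI-1e-3),bounds=(LO,HI),max_nfev=60);return r.x,np.abs(r.fun).max()
def iks(p,o,n=40):
    g=np.random.default_rng(0);S=[]
    for _ in range(n):
        j,e=ik(p,o,g.uniform(LO,HI))
        if e<1e-3 and not any(np.abs(j-k).max()<.05 for k in S):S.append(j)
    return S
E
python3 - <<'E'
from k import *
for t in(.5,.7,.9):
  for b,z in[((-65,58),31),((45,-5),31),((-40,62),50)]:
    print(t,b,[s.round(2).tolist() for s in iks(np.r_[b2w(*b),z],ori(.15,t))])
E
```

```text
0.5 (-65, 58) []
0.5 (45, -5) []
0.5 (-40, 62) []
0.7 (-65, 58) [[-0.11, 0.37, -0.61, -2.05, -0.19, -2.45]]
0.7 (45, -5) []
0.7 (-40, 62) []
0.9 (-65, 58) [[-0.37, 0.54, -0.9, -2.56, -0.79, -1.66]]
0.9 (45, -5) [[-0.31, 0.55, -0.53, -2.32, -0.49, -2.03]]
0.9 (-40, 62) [[-0.31, 0.47, -0.82, -2.53, -0.65, -1.78]]
```

Run:
```python
from k import *
for nm,b,z,ts,ys in[('push',(45,-5),31,(.4,.6,.8,1.0,1.15),(.15,-.35,-.8,.15+np.pi)),('dish',(-50,62),55,(0,.2,.4,.6,.8,1.0,1.1),(.15,.15+np.pi))]:
  for t in ts:
    for y in ys:
      o=ori(y,t) if abs(y)<2 else ori(.15,t)*R.from_euler('z',np.pi)
      S=iks(np.r_[b2w(*b),z],o,24)
      if S:print(nm,t,round(y,2),[s.round(2).tolist() for s in S])
```

```text
push 0.4 -0.8 [[0.28, 0.52, -0.71, 1.19, -0.38, -0.64]]
push 0.6 -0.8 [[0.2, 0.53, -0.81, 1.79, -0.51, -1.15]]
push 0.8 0.15 [[-0.16, 0.49, -0.38, -1.91, -0.23, -2.58]]
push 0.8 -0.8 [[0.2, 0.57, -0.85, 2.0, -0.73, -1.39]]
push 0.8 3.29 [[-0.16, 0.49, -0.38, -1.91, -0.23, 0.56]]
push 1.0 0.15 [[-0.37, 0.61, -0.62, -2.45, -0.72, -1.83]]
push 1.0 3.29 [[-0.37, 0.61, -0.62, -2.45, -0.72, 1.32]]
push 1.15 0.15 [[-0.42, 0.72, -0.7, -2.53, -1.03, -1.66]]
push 1.15 3.29 [[-0.42, 0.72, -0.7, -2.53, -1.03, 1.48]]
dish 0 0.15 [[0.43, 0.44, -0.43, 0.0, -0.71, 1.29]]
dish 0 3.29 [[0.43, 0.44, -0.43, -0.0, -0.71, -1.85]]
dish 0.2 0.15 [[0.46, 0.37, -0.64, 0.17, -0.38, 1.11]]
dish 0.2 3.29 [[0.46, 0.37, -0.64, 0.17, -0.38, -2.03]]
dish 0.8 0.15 [[-0.22, 0.37, -0.7, -2.33, -0.37, -2.08]]
dish 0.8 3.29 [[-0.22, 0.37, -0.7, -2.33, -0.37, 1.06]]
dish 1.0 0.15 [[-0.37, 0.54, -0.92, -2.58, -0.91, -1.64]]
dish 1.0 3.29 [[-0.37, 0.54, -0.92, -2.58, -0.91, 1.5]]
dish 1.1 0.15 [[-0.41, 0.67, -0.98, -2.6, -1.16, -1.53]]
dish 1.1 3.29 [[-0.41, 0.67, -0.98, -2.6, -1.16, 1.61]]
```

```bash
cat >> k.py <<'E'
def rowsto(jg,n):
    s=read_state();p=np.array(s['position']);q=R.from_quat(s['ee_rot']);j0=np.array(s['joints'])
    for i in range(1,n+1):
        P,A=fk(j0+(jg-j0)*i/n,LL);W=(q.inv()*A).as_rotvec()
        print('[%s,-1],'%','.join(f'{v:.3f}' for v in [*(q.inv().apply(P-p)/1000),*W]),P.round(),w2b(*P[:2]).round())
E
python3 - <<'E'
from k import *
S=iks(np.r_[b2w(-110,75),90],ori(.15,1.0));print(S)
rowsto(S[0],24)
E
```

```text
[array([-0.42727042,  0.39123276, -1.02011384, -2.49658846, -0.86924546,
       -1.68448022])]
[-0.022,0.003,0.033,0.061,-0.084,0.194,-1], [419. 162. 262.] [-150.  170.]
[-0.045,0.004,0.062,0.115,-0.171,0.393,-1], [396. 158. 232.] [-172.  169.]
[-0.068,0.001,0.087,0.163,-0.261,0.597,-1], [374. 157. 207.] [-195.  172.]
[-0.090,-0.004,0.108,0.205,-0.354,0.804,-1], [352. 159. 185.] [-216.  177.]
[-0.109,-0.012,0.125,0.241,-0.452,1.013,-1], [332. 164. 168.] [-235.  185.]
[-0.126,-0.022,0.139,0.273,-0.553,1.225,-1], [315. 172. 153.] [-251.  195.]
[-0.140,-0.033,0.150,0.299,-0.661,1.438,-1], [300. 181. 143.] [-264.  207.]
[-0.149,-0.045,0.157,0.320,-0.774,1.650,-1], [289. 192. 135.] [-274.  219.]
[-0.155,-0.058,0.162,0.336,-0.894,1.861,-1], [282. 203. 129.] [-279.  231.]
[-0.157,-0.070,0.165,0.348,-1.023,2.070,-1], [278. 215. 126.] [-281.  243.]
[-0.154,-0.080,0.167,0.355,-1.163,2.274,-1], [280. 226. 124.] [-278.  254.]
[-0.148,-0.089,0.167,0.357,-1.315,2.473,-1], [285. 235. 124.] [-271.  262.]
[-0.138,-0.095,0.167,0.354,-1.483,2.662,-1], [294. 243. 124.] [-261.  268.]
[-0.124,-0.098,0.166,-0.310,1.498,-2.547,-1], [307. 247. 125.] [-247.  271.]
[-0.108,-0.097,0.165,-0.255,1.443,-2.302,-1], [323. 248. 126.] [-231.  270.]
[-0.090,-0.092,0.165,-0.204,1.389,-2.054,-1], [342. 246. 127.] [-213.  264.]
[-0.072,-0.083,0.165,-0.159,1.335,-1.804,-1], [362. 239. 127.] [-195.  255.]
[-0.053,-0.069,0.167,-0.118,1.283,-1.553,-1], [382. 227. 126.] [-176.  240.]
[-0.034,-0.051,0.170,-0.082,1.232,-1.299,-1], [403. 212. 124.] [-158.  222.]
[-0.017,-0.029,0.174,-0.050,1.181,-1.044,-1], [422. 191. 120.] [-142.  199.]
[-0.003,-0.002,0.180,-0.023,1.131,-0.788,-1], [440. 167. 115.] [-128.  172.]
[0.008,0.027,0.187,-0.000,1.082,-0.531,-1], [454. 139. 108.] [-118.  142.]
[0.015,0.059,0.196,0.018,1.034,-0.273,-1], [465. 108. 100.] [-112.  109.]
[0.017,0.094,0.207,0.031,0.986,-0.014,-1], [472.  74.  90.] [-110.   75.]
```

Run:
```python
from k import *
for x,y,z in[(-150,40,300),(-180,60,260),(-150,0,240),(-120,60,200)]:
    S=iks(np.r_[b2w(x,y),z],ori(.15,1.0))
    print(x,y,z,[s.round(2).tolist() for s in S])
    if S:
        j0=np.array(read_state()['joints']);print(min([fk(j0+(S[0]-j0)*f,LL)[0].round().tolist() for f in np.linspace(0,1,20)],key=lambda p:p[2]))
        G=S[0]
print(G);rowsto(G,28)
```

```text
-150 40 300 []
-180 60 260 []
-150 0 240 []
-120 60 200 []Traceback (most recent call last):
  File "<stdin>", line 8, in <module>
NameError: name 'G' is not defined
```

Run:
```python
from k import *
P=cloud('top',np.load('top0.npy'));print('jar',P[275,200],'mug',P[222,182],'sponge',P[285,400])
j=np.array(read_state()['joints']);g=j.copy();g[0]=.1;g[3]=0
rowsto(g,5)
G=iks(np.r_[b2w(-110,75),90],ori(.15,1.0))[0]
for f in np.linspace(0,1,11):
    a=g+(G-g)*f;p,A=fk(a,LL);print(p.round(),A.as_matrix()[:,2].round(2),(p-A.as_matrix()[:,2]*295).round())
```

```text
jar [295.82800223 289.84362371 102.26252516] mug [461.65701614 381.44572473   4.89847103] sponge [ 280.68307286 -296.8724897    92.05284148]
[0.010,0.057,0.002,0.002,-0.005,0.127,-1], [457. 113. 294.] [-119.  116.]
[0.012,0.115,0.004,0.005,-0.009,0.254,-1], [466.  56. 293.] [-118.   58.]
[0.008,0.172,0.006,0.008,-0.013,0.381,-1], [469.  -2. 292.] [-124.    1.]
[-0.004,0.228,0.008,0.011,-0.017,0.508,-1], [465. -59. 292.] [-137.  -55.]
[-0.022,0.283,0.009,0.014,-0.019,0.635,-1], [ 453. -115.  291.] [-157. -109.]
[ 453. -115.  291.] [ 0.  0. -1.] [ 453. -115.  586.]
[410. -68. 220.] [-0.07  0.23 -0.97] [ 431. -135.  506.]
[373. -12. 171.] [-0.08  0.44 -0.89] [ 397. -142.  434.]
[348.  45. 142.] [-0.03  0.62 -0.79] [ 356. -138.  373.]
[339.  97. 128.] [ 0.08  0.74 -0.67] [ 314. -122.  324.]
[346. 138. 125.] [ 0.24  0.8  -0.55] [275. -97. 289.]
[368. 164. 127.] [ 0.42  0.78 -0.47] [244. -66. 266.]
[398. 170. 128.] [ 0.59  0.69 -0.42] [223. -32. 253.]
[431. 155. 124.] [ 0.73  0.53 -0.42] [214.  -2. 248.]
[458. 122. 111.] [ 0.82  0.34 -0.46] [216.  22. 248.]
[472.  74.  90.] [ 0.83  0.13 -0.54] [227.  37. 249.]
```

```bash
python3 -m handwheel '[[0.010,0.057,0.002,0.002,-0.005,0.127,-1],[0.012,0.115,0.004,0.005,-0.009,0.254,-1],[0.008,0.172,0.006,0.008,-0.013,0.381,-1],[-0.004,0.228,0.008,0.011,-0.017,0.508,-1],[-0.022,0.283,0.009,0.014,-0.019,0.635,-1],[-0.022,0.283,0.009,0.014,-0.019,0.635,-1],[-0.022,0.283,0.009,0.014,-0.019,0.635,-1]]'
python3 - <<'E'
from k import *
rec();r=fit();print(r.x.round(1));print(np.array(read_state()['joints']).round(3))
G=iks(np.r_[b2w(-110,75),90],ori(.15,1.0))[0];print(G)
rowsto(G,28)
E
```

```text
clock: 4.53
position: [452.9, -117.1, 290.6]
ee_rot: [0.967, -0.254, 0.003, 0.001]
contact_force: [0.1, -1.0, 0.5]
gripper_width: -0.5
grasp_force: 0.0
[ 1.572e+02  2.100e+00 -2.000e-01  5.641e+02  1.400e+00  4.191e+02
  2.957e+02 -1.597e+02]
[ 0.098  0.068 -0.261  0.004 -1.236  0.957]
[-0.42727042  0.39123276 -1.02011384 -2.49658846 -0.86924546 -1.68448022]
[-0.021,-0.006,0.028,0.051,-0.071,0.144,-1], [ 437. -101.  263.] [-171.  -93.]
[-0.044,-0.014,0.053,0.095,-0.145,0.293,-1], [422. -84. 237.] [-183.  -74.]
[-0.066,-0.022,0.075,0.134,-0.222,0.444,-1], [407. -66. 215.] [-195.  -53.]
[-0.088,-0.032,0.094,0.165,-0.301,0.599,-1], [393. -46. 196.] [-206.  -32.]
[-0.109,-0.043,0.111,0.191,-0.383,0.756,-1], [380. -26. 179.] [-216.  -10.]
[-0.129,-0.055,0.125,0.211,-0.468,0.916,-1], [368.  -6. 165.] [-225.   11.]
[-0.148,-0.068,0.137,0.224,-0.555,1.077,-1], [358.  14. 153.] [-232.   33.]
[-0.165,-0.082,0.146,0.231,-0.644,1.239,-1], [350.  35. 144.] [-237.   55.]
[-0.180,-0.096,0.153,0.233,-0.737,1.403,-1], [344.  55. 137.] [-240.   75.]
[-0.193,-0.111,0.158,0.228,-0.832,1.566,-1], [340.  
[... 691 characters left out ...]
.] [-177.  182.]
[-0.186,-0.224,0.162,0.144,1.438,-2.151,-1], [402. 169. 127.] [-165.  179.]
[-0.174,-0.226,0.163,0.185,1.374,-1.962,-1], [414. 165. 126.] [-154.  174.]
[-0.160,-0.226,0.165,0.221,1.311,-1.771,-1], [426. 158. 124.] [-144.  165.]
[-0.146,-0.224,0.168,0.251,1.248,-1.579,-1], [437. 149. 121.] [-134.  155.]
[-0.132,-0.219,0.172,0.277,1.187,-1.386,-1], [447. 138. 117.] [-125.  142.]
[-0.118,-0.212,0.178,0.298,1.127,-1.192,-1], [456. 125. 112.] [-118.  128.]
[-0.104,-0.202,0.184,0.315,1.068,-0.997,-1], [463. 110. 106.] [-113.  112.]
[-0.090,-0.190,0.192,0.327,1.011,-0.802,-1], [469.  92.  98.] [-111.   94.]
[-0.078,-0.176,0.200,0.334,0.956,-0.606,-1], [472.  74.  90.] [-110.   75.]
```

```bash
python3 -m handwheel '[[-0.021,-0.006,0.028,0.051,-0.071,0.144,-1],[-0.044,-0.014,0.053,0.095,-0.145,0.293,-1],[-0.066,-0.022,0.075,0.134,-0.222,0.444,-1],[-0.088,-0.032,0.094,0.165,-0.301,0.599,-1],[-0.109,-0.043,0.111,0.191,-0.383,0.756,-1],[-0.129,-0.055,0.125,0.211,-0.468,0.916,-1],[-0.148,-0.068,0.137,0.224,-0.555,1.077,-1],[-0.165,-0.082,0.146,0.231,-0.644,1.239,-1],[-0.180,-0.096,0.153,0.233,-0.737,1.403,-1],[-0.193,-0.111,0.158,0.228,-0.832,1.566,-1]]'
python3 - <<'E'
from k import *
print(np.array(read_state()['joints']).round(3))
G=np.array([-0.42727042 , 0.39123276, -1.02011384 ,-2.49658846 ,-0.86924546, -1.68448022])
rowsto(G,19)
E
```

```text
clock: 5.78
position: [340.2, 75.6, 131.3]
ee_rot: [-0.433, 0.82, 0.324, 0.189]
contact_force: [-0.2, 0.2, -0.3]
gripper_width: 0.2
grasp_force: 0.0
[-0.091  0.187 -0.529 -0.889 -1.108  0.013]
[-0.007,0.006,0.013,-0.001,-0.069,0.166,-1], [339.  91. 128.] [-239.  112.]
[-0.015,0.012,0.026,-0.005,-0.138,0.334,-1], [339. 107. 126.] [-236.  128.]
[-0.024,0.016,0.037,-0.013,-0.206,0.503,-1], [341. 122. 125.] [-232.  142.]
[-0.034,0.018,0.046,-0.024,-0.275,0.672,-1], [345. 135. 125.] [-227.  154.]
[-0.043,0.018,0.054,-0.039,-0.344,0.842,-1], [351. 146. 125.] [-219.  164.]
[-0.053,0.016,0.060,-0.057,-0.413,1.013,-1], [358. 155. 126.] [-211.  172.]
[-0.062,0.013,0.064,-0.079,-0.483,1.183,-1], [366. 162. 126.] [-202.  178.]
[-0.071,0.007,0.068,-0.105,-0.555,1.353,-1], [375. 167. 127.] [-192.  181.]
[-0.078,-0.000,0.069,-0.135,-0.629,1.522,-1], [386. 169. 128.] [-181.  182.]
[-0.084,-0.009,0.070,-0.170,-0.704,1.690,-1], [397. 170. 128.] [-171.  181.]
[-0.089,-0.020,0.069,-0.210,-0.783,1.856,-1], [408. 167. 127.] [-160.  177.]
[-0.091,-0.031,0.067,-0.255,-0.864,2.020,-1], [419. 163. 126.] [-149.  171.]
[-0.092,-0.044,0.064,-0.306,-0.950,2.180,-1], [430. 156. 124.] [-140.  162.]
[-0.091,-0.057,0.060,-0.363,-1.040,2.337,-1], [440. 147. 120.] [-131.  152.]
[-0.087,-0.071,0.056,-0.428,-1.136,2.488,-1], [449. 136. 116.] [-123.  140.]
[-0.081,-0.085,0.051,-0.501,-1.237,2.633,-1], [457. 123. 111.] [-117.  125.]
[-0.072,-0.099,0.045,-0.584,-1.347,2.771,-1], [464. 108. 105.] [-113.  110.]
[-0.061,-0.113,0.039,0.606,1.310,-2.591,-1], [469.  92.  98.] [-110.   93.]
[-0.048,-0.125,0.033,0.624,1.270,-2.400,-1], [472.  74.  90.] [-110.   75.]
```

Tracking is exact, so I continue.

```bash
python3 -m handwheel '[[-0.007,0.006,0.013,-0.001,-0.069,0.166,-1],[-0.015,0.012,0.026,-0.005,-0.138,0.334,-1],[-0.024,0.016,0.037,-0.013,-0.206,0.503,-1],[-0.034,0.018,0.046,-0.024,-0.275,0.672,-1],[-0.043,0.018,0.054,-0.039,-0.344,0.842,-1],[-0.053,0.016,0.060,-0.057,-0.413,1.013,-1],[-0.062,0.013,0.064,-0.079,-0.483,1.183,-1],[-0.071,0.007,0.068,-0.105,-0.555,1.353,-1],[-0.078,0,0.069,-0.135,-0.629,1.522,-1],[-0.084,-0.009,0.070,-0.170,-0.704,1.690,-1]]'
python3 - <<'E'
from k import *
print(np.array(read_state()['joints']).round(3))
G=np.array([-0.42727042 , 0.39123276, -1.02011384 ,-2.49658846 ,-0.86924546, -1.68448022])
rowsto(G,9)
E
```

```text
clock: 7.02
position: [396.4, 169.4, 127.4]
ee_rot: [0.421, 0.732, 0.527, 0.096]
contact_force: [1.0, 0.7, -0.4]
gripper_width: -0.0
grasp_force: 0.0
[-0.274  0.297 -0.785 -1.729 -0.986 -0.881]
[-0.011,0.005,0.004,-0.035,-0.061,0.174,-1], [408. 165. 127.] [-160.  175.]
[-0.021,0.009,0.008,-0.073,-0.121,0.347,-1], [419. 161. 125.] [-149.  169.]
[-0.033,0.013,0.011,-0.116,-0.180,0.521,-1], [430. 154. 123.] [-140.  161.]
[-0.047,0.015,0.012,-0.164,-0.237,0.693,-1], [440. 146. 120.] [-131.  151.]
[-0.062,0.015,0.012,-0.217,-0.294,0.864,-1], [450. 135. 116.] [-123.  139.]
[-0.077,0.014,0.010,-0.275,-0.351,1.034,-1], [458. 122. 111.] [-117.  125.]
[-0.094,0.011,0.006,-0.340,-0.406,1.202,-1], [464. 108. 105.] [-113.  109.]
[-0.110,0.006,0.001,-0.411,-0.460,1.367,-1], [469.  92.  98.] [-110.   93.]
[-0.127,-0.001,-0.006,-0.489,-0.514,1.530,-1], [472.  74.  90.] [-110.   75.]
```

```bash
python3 -m handwheel '[[-0.011,0.005,0.004,-0.035,-0.061,0.174,-1],[-0.021,0.009,0.008,-0.073,-0.121,0.347,-1],[-0.033,0.013,0.011,-0.116,-0.180,0.521,-1],[-0.047,0.015,0.012,-0.164,-0.237,0.693,-1],[-0.062,0.015,0.012,-0.217,-0.294,0.864,-1],[-0.077,0.014,0.010,-0.275,-0.351,1.034,-1],[-0.094,0.011,0.006,-0.340,-0.406,1.202,-1],[-0.110,0.006,0.001,-0.411,-0.460,1.367,-1],[-0.127,-0.001,-0.006,-0.489,-0.514,1.530,-1],[-0.127,-0.001,-0.006,-0.489,-0.514,1.530,-1]]'
python3 - <<'E'
from k import *
print(np.array(read_state()['joints']).round(3))
a=[(*b2w(*b),31,.15,1.) for b in [(-70,62),(-47,46),(-32,38),(-10,31),(8,22),(24,11),(38,0),(44,-5)]]
j=np.array(read_state()['joints'])
for g in a:j,e=ik(np.r_[g[:3]],ori(.15,1.0),j);print(j.round(2),round(e,5))
go(a)
E
```

```text
clock: 8.28
position: [472.1, 74.0, 90.8]
ee_rot: [0.875, 0.068, 0.479, -0.035]
contact_force: [-0.2, 0.6, -0.8]
gripper_width: -0.1
grasp_force: 0.0
[-0.432  0.389 -1.014 -2.486 -0.865 -1.687]
[-0.42  0.67 -0.99 -2.6  -1.08 -1.52] 0.0
[-0.41  0.63 -0.91 -2.57 -0.98 -1.59] 0.0
[-0.41  0.62 -0.87 -2.55 -0.93 -1.63] 0.0
[-0.38  0.61 -0.8  -2.55 -0.87 -1.67] 0.0
[-0.37  0.61 -0.75 -2.53 -0.82 -1.72] 0.0
[-0.37  0.61 -0.69 -2.5  -0.77 -1.76] 0.0
[-0.37  0.61 -0.64 -2.47 -0.74 -1.81] 0.0
[-0.37  0.61 -0.62 -2.45 -0.72 -1.82] 0.0
8.275 [472.1  74.   90.8] -0.11423205544826773 [-0.2  0.6 -0.8] yaw/tilt [0.16  1.002]
[np.float64(-0.0288), np.float64(0.013), np.float64(0.066), np.float64(-0.001), np.float64(-0.002), np.float64(0.005)]
[np.float64(-0.0165), np.float64(0.0291), np.float64(0.0854), np.float64(-0.001), np.float64(-0.002), np.float64(0.005)]
[np.float64(-0.0084), np.float64(0.0371), np.float64(0.098), np.float64(-0.001), np.float64(-0.002), np.float64(0.005)]
[np.float64(0.0034), np.float64(0.0442), np.float64(0.1165), np.float64(-0.001), np.float64(-0.002), np.float64(0.005)]
[np.float64(0.013), np.float64(0.0533), np.float64(0.1317), np.float64(-0.001), np.float64(-0.002), np.float64(0.005)]
[np.float64(0.0216), np.float64(0.0643), np.float64(0.1451), np.float64(-0.001), np.float64(-0.002), np.float64(0.005)]
[np.float64(0.0291), np.float64(0.0754), np.float64(0.1569), np.float64(-0.001), np.float64(-0.002), np.float64(0.005)]
[np.float64(0.0323), np.float64(0.0804), np.float64(0.162), np.float64(-0.001), np.float64(-0.002), np.float64(0.005)]
```

Run:
```python
from k import *
T=.85
B=[(-85,66),(-70,62),(-47,46),(-32,38),(-10,31),(8,22),(24,11),(38,0),(44,-5)]
a=[(*b2w(*b),31 if i else 45,.15,T) for i,b in enumerate(B)]
j=np.array(read_state()['joints'])
for g in a:j,e=ik(np.r_[g[:3]],ori(.15,T),j);print(j.round(2),round(e,5))
go(a)
```

```text
[-0.35  0.43 -0.89 -2.5  -0.64 -1.77] 0.0
[-0.34  0.49 -0.88 -2.54 -0.67 -1.73] 0.0
[-0.34  0.49 -0.79 -2.48 -0.6  -1.81] 0.0
[-0.32  0.49 -0.74 -2.44 -0.56 -1.86] 0.0
[-0.3   0.5  -0.67 -2.41 -0.51 -1.93] 0.0
[-0.29  0.5  -0.61 -2.36 -0.47 -2.  ] 0.0
[-0.28  0.51 -0.55 -2.29 -0.42 -2.09] 0.0
[-0.26  0.52 -0.49 -2.22 -0.39 -2.18] 0.0
[-0.26  0.52 -0.46 -2.18 -0.37 -2.22] 0.0
8.275 [472.1  74.   90.8] -0.11423205544826773 [-0.2  0.6 -0.8] yaw/tilt [0.16  1.002]
[np.float64(-0.025), np.float64(0.009), np.float64(0.0458), np.float64(-0.001), np.float64(-0.152), np.float64(0.005)]
[np.float64(-0.0288), np.float64(0.013), np.float64(0.066), np.float64(-0.001), np.float64(-0.152), np.float64(0.005)]
[np.float64(-0.0165), np.float64(0.0291), np.float64(0.0854), np.float64(-0.001), np.float64(-0.152), np.float64(0.005)]
[np.float64(-0.0084), np.float64(0.0371), np.float64(0.098), np.float64(-0.001), np.float64(-0.152), np.float64(0.005)]
[np.float64(0.0034), np.float64(0.0442), np.float64(0.1165), np.float64(-0.001), np.float64(-0.152), np.float64(0.005)]
[np.float64(0.013), np.float64(0.0533), np.float64(0.1317), np.float64(-0.001), np.float64(-0.152), np.float64(0.005)]
[np.float64(0.0216), np.float64(0.0643), np.float64(0.1451), np.float64(-0.001), np.float64(-0.152), np.float64(0.005)]
[np.float64(0.0291), np.float64(0.0754), np.float64(0.1569), np.float64(-0.001), np.float64(-0.152), np.float64(0.005)]
[np.float64(0.0323), np.float64(0.0804), np.float64(0.162), np.float64(-0.001), np.float64(-0.152), np.float64(0.005)]
```

Descend and push part of the way in small steps, then check.

```bash
python3 -m handwheel '[[-0.025,0.009,0.046,0,-0.152,0.005,-1],[-0.029,0.013,0.066,0,-0.152,0.005,-1],[-0.029,0.013,0.066,0,-0.152,0.005,-1],[-0.0165,0.029,0.085,0,-0.152,0.005,-1],[-0.0125,0.033,0.092,0,-0.152,0.005,-1],[-0.008,0.037,0.098,0,-0.152,0.005,-1],[-0.003,0.041,0.107,0,-0.152,0.005,-1],[0.003,0.044,0.1165,0,-0.152,0.005,-1],[0.008,0.049,0.124,0,-0.152,0.005,-1],[0.013,0.053,0.132,0,-0.152,0.005,-1]]'
python3 - <<'E'
from k import *
for n in('side','wrist'):
    im,d=get_image(n);cv2.imwrite(f'pics/{n}2.png',im) if n=='wrist' else cv2.imwrite('pics/s2.png',cv2.resize(im[120:320,180:440],None,fx=3,fy=3))
B=[(8,22),(17,16),(24,11),(31,6),(38,0),(42,-3),(44,-6),(46,-8),(46,-10)]
go([(*b2w(*b),31,.15,.85) for b in B])
E
```

```text
clock: 9.52
position: [596.7, 38.3, 30.4]
ee_rot: [0.909, 0.067, 0.41, -0.031]
contact_force: [-1.8, 1.8, -0.4]
gripper_width: 0.2
grasp_force: 1.2
9.625 [598.6  37.9  31.4] -0.0009246719590361239 [-0.2 -0.1 -0.3] yaw/tilt [0.147 0.852]
[np.float64(-0.0013), np.float64(-0.0015), np.float64(-0.0009), np.float64(0.001), np.float64(-0.002), np.float64(-0.002)]
[np.float64(0.0046), np.float64(0.0045), np.float64(0.0059), np.float64(0.001), np.float64(-0.002), np.float64(-0.002)]
[np.float64(0.0093), np.float64(0.0095), np.float64(0.0111), np.float64(0.001), np.float64(-0.002), np.float64(-0.002)]
[np.float64(0.0139), np.float64(0.0145), np.float64(0.0164), np.float64(0.001), np.float64(-0.002), np.float64(-0.002)]
[np.float64(0.0185), np.float64(0.0205), np.float64(0.0217), np.float64(0.001), np.float64(-0.002), np.float64(-0.002)]
[np.float64(0.0211), np.float64(0.0235), np.float64(0.0247), np.float64(0.001), np.float64(-0.002), np.float64(-0.002)]
[np.float64(0.0225), np.float64(0.0265), np.float64(0.0262), np.float64(0.001), np.float64(-0.002), np.float64(-0.002)]
[np.float64(0.0238), np.float64(0.0285), np.float64(0.0277), np.float64(0.001), np.float64(-0.002), np.float64(-0.002)]
[np.float64(0.0238), np.float64(0.0305), np.float64(0.0277), np.float64(0.001), np.float64(-0.002), np.float64(-0.002)]
```

View pics/s2.png

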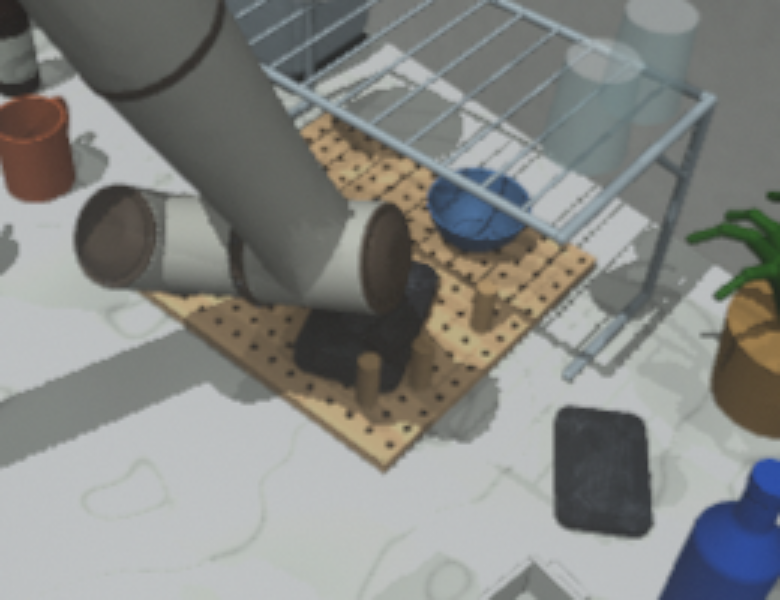

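The side crop shows the slate swinging at (350,340), with the gripper against its left side. The shelf and bowl are untouched. I'll finish the swing.

```bash
python3 -m handwheel '[[0.005,0.0045,0.006,0,0,0,-1],[0.009,0.0095,0.011,0,0,0,-1],[0.014,0.0145,0.0165,0,0,0,-1],[0.0185,0.0205,0.0215,0,0,0,-1],[0.021,0.0235,0.0245,0,0,0,-1],[0.0225,0.0265,0.026,0,0,0,-1],[0.0225,0.0265,0.026,0,0,0,-1]]'
python3 - <<'E'
from k import *
for n in('top','side'):
    I,d=get_image(n);C=cloud(n,d);z=C[...,2]
    m=((I.max(2)<70)&(z>27)&(z<40)&(C[...,0]>450)&(C[...,0]<720)&(C[...,1]>-180)&(C[...,1]<100)).astype(np.uint8)
    k,L,st,c=cv2.connectedComponentsWithStats(m)
    i=1+np.argmax(st[1:,4]);q=C[L==i];b=np.array([w2b(*p) for p in q[:,:2]]);print(n,st[i],cv2.minAreaRect(np.float32(b)),b.min(0),b.max(0))
print(w2b(*read_state()['position'][:2]),read_state()['contact_force'])
go([])
E
```

```text
clock: 10.5
position: [635.3, 16.8, 30.8]
ee_rot: [0.908, 0.067, 0.411, -0.031]
contact_force: [-0.0, 2.2, -0.4]
gripper_width: -0.4
grasp_force: 1.0
top [300 168  39  40 722] ((-10.621540069580078, -86.25474548339844), (125.37736511230469, 102.68283081054688), 17.50994873046875) [ -85.8526866  -133.60258641] [ 34.89304232 -20.08406338]
side [ 282  205   56   45 1344] ((-1.56072998046875, -75.05424499511719), (173.64117431640625, 116.76258850097656), 6.883131980895996) [ -91.23598563 -140.17325059] [ 86.03886183 -19.9884367 ]
[42.61807621 -5.82182294] [ 0.66403269  2.46619387 -0.21220565]
10.6 [635.2  16.8  30.8] -0.06361474932326278 [ 0.7  2.5 -0.2] yaw/tilt [0.146 0.85 ]
```

```bash
python3 -m handwheel '[[0,0.002,0,0,0,0,-1],[0,0.004,0,0,0,0,-1],[0,0.006,0,0,0,0,-1],[0,0.006,0,0,0,0,-1]]';python3 -m handwheel '[[0,0.002,0,0,0,0,-1],[0,0.004,0,0,0,0,-1],[0,0.004,0,0,0,0,-1]]'; python3 -c "
from h import *
print(w2b(*read_state()['position'][:2]))"
```

```text
clock: 11.1
position: [636.5, 12.8, 31.3]
ee_rot: [0.908, 0.068, 0.412, -0.033]
contact_force: [3.4, 7.5, -1.0]
gripper_width: 0.2
grasp_force: 3.7
clock: 11.48
position: [636.7, 9.8, 31.7]
ee_rot: [0.908, 0.068, 0.413, -0.033]
contact_force: [0.1, 9.5, 1.7]
gripper_width: 0.1
grasp_force: 4.8
[ 43.08173981 -13.00353979]
```

```bash
python3 -m handwheel '[[0,0.002,0,0,0,0,-1],[0,0.003,0,0,0,0,-1],[0,0.003,0,0,0,0,-1]]'; python3 -m handwheel '[[0,0.002,0,0,0,0,-1],[0,0.003,0,0,0,0,-1],[0,0.003,0,0,0,0,-1]]'; python3 -c "
from h import *
print(w2b(*read_state()['position'][:2]))"
```

```text
clock: 11.85
position: [636.7, 9.2, 31.8]
ee_rot: [0.907, 0.069, 0.413, -0.035]
contact_force: [0.7, 15.8, 1.6]
gripper_width: -0.2
grasp_force: 7.9
clock: 12.22
position: [636.7, 8.7, 31.8]
ee_rot: [0.907, 0.07, 0.414, -0.038]
contact_force: [0.1, 22.4, 0.2]
gripper_width: -0.3
grasp_force: 10.8
[ 42.85710389 -14.06964481]
```

Run:
```python
from k import *
go([(*b2w(*b),31,.15,.85) for b in [(40,15),(-50,15),(-110,15)]]+[(*b2w(-130,30),70,.15,.85)])
```

```text
12.225 [636.7   8.7  31.8] -0.2720767454981123 [ 0.1 22.4  0.2] yaw/tilt [0.147 0.857]
[np.float64(-0.0026), np.float64(-0.0291), np.float64(-0.0012), np.float64(-0.013), np.float64(-0.007), np.float64(-0.002)]
[np.float64(-0.0615), np.float64(-0.0299), np.float64(-0.0693), np.float64(-0.013), np.float64(-0.007), np.float64(-0.002)]
[np.float64(-0.1007), np.float64(-0.0304), np.float64(-0.1146), np.float64(-0.013), np.float64(-0.007), np.float64(-0.002)]
[np.float64(-0.0844), np.float64(-0.0459), np.float64(-0.1551), np.float64(-0.013), np.float64(-0.007), np.float64(-0.002)]
```

```bash
python3 -m handwheel '[[-0.002,-0.018,-0.001,0,0,0,-1],[-0.003,-0.036,-0.001,0,0,0,-1],[-0.02,-0.036,-0.023,0,0,0,-1],[-0.04,-0.036,-0.046,0,0,0,-1],[-0.062,-0.036,-0.069,0,0,0,-1],[-0.062,-0.036,-0.069,0,0,0,-1]]'
python3 - <<'E'
from k import *
s=read_state();I,d=get_image('wrist');np.save('w3.npy',d);cv2.imwrite('w3.png',I)
C=cloud('wrist',d,s);z=C[...,2]
I2,_=get_image('side')
cv2.imwrite('pics/m3.png',np.hstack([cv2.resize(I,(400,300)),cv2.resize(I2[150:290,220:400],(400,300))]))
b=np.stack(w2b(0,0)+0*C[...,:1],-1) if 0 else None
c,sn=np.cos(BY),np.sin(BY);X=C[...,0]-BO[0];Y=C[...,1]-BO[1];bx=c*X+sn*Y;by=-sn*X+c*Y
np.savez('w3b.npz',bx=bx,by=by,z=z)
m=((I.max(2)<75)&(z>27)&(z<42)&(bx>-120)&(bx<110)&(by<0)).astype(np.uint8)
k,L,st,_=cv2.connectedComponentsWithStats(m);i=1+np.argmax(st[1:,4]);q=np.float32(np.c_[bx[L==i],by[L==i]])
print(st[i],np.median(z[L==i]),cv2.minAreaRect(q),q.min(0),q.max(0));go([])
E
```

```text
clock: 12.98
position: [537.6, 22.2, 28.7]
ee_rot: [0.91, 0.066, 0.409, -0.031]
contact_force: [-0.1, -0.4, -0.3]
gripper_width: -0.2
grasp_force: 0.0
[  346    53   214   301 54859] 34.686621926832196 ((2.6998672485351562, -81.4212646484375), (112.57369232177734, 171.12554931640625), 89.67234802246094) [ -82.77687 -138.04466] [ 88.08591  -24.832815]
13.075 [540.9  22.   29.9] -0.33019529200110953 [ 0.6  0.2 -0.2] yaw/tilt [0.145 0.85 ]
```

View pics/m3.png

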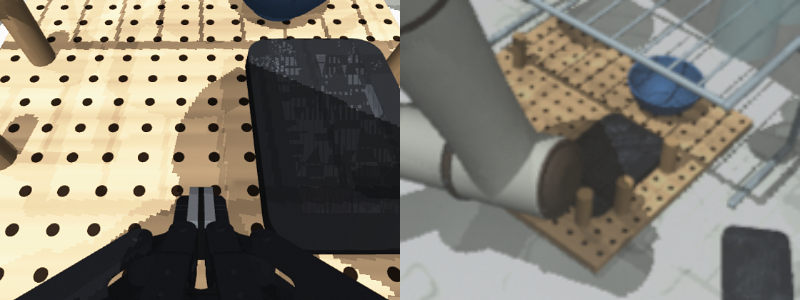

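The wrist view shows the slate's left side straight along the hole rows (edge at pixels (255,60) to (270,250)). Measured left side is y -25 and the angle is about 0. Next is a light push on the near half to seat the corner.

```bash
python3 -m handwheel '[[0.006,0,0.007,0,0,0,-1],[0.006,0.008,0.007,0,0,0,-1],[0.006,0.016,0.007,0,0,0,-1],[0.006,0.02,0.007,0,0,0,-1],[0.006,0.024,0.007,0,0,0,-1],[0.006,0.026,0.007,0,0,0,-1],[0.006,0.028,0.007,0,0,0,-1],[0.006,0.03,0.007,0,0,0,-1],[0.006,0.03,0.007,0,0,0,-1]]';python3 -c "
from h import *
print(w2b(*read_state()['position'][:2]))"
```

```text
clock: 14.2
position: [552.2, -1.8, 29.5]
ee_rot: [0.908, 0.069, 0.412, -0.034]
contact_force: [0.0, 11.4, 0.7]
gripper_width: 0.0
grasp_force: 5.9
[-42.20451949 -11.79951541]
```

```bash
python3 -m handwheel '[[0,0.002,0,0,0,0,-1],[0,0.004,0,0,0,0,-1],[0,0.004,0,0,0,0,-1]]';python3 -m handwheel '[[0,0.002,0,0,0,0,-1],[0,0.003,0,0,0,0,-1],[0,0.003,0,0,0,0,-1]]';python3 -c "
from h import *
print(w2b(*read_state()['position'][:2]))"
```

```text
clock: 14.58
position: [551.6, -2.5, 29.6]
ee_rot: [0.908, 0.07, 0.412, -0.036]
contact_force: [0.2, 22.2, -0.4]
gripper_width: 0.1
grasp_force: 10.6
clock: 14.95
position: [551.2, -3.0, 29.6]
ee_rot: [0.907, 0.071, 0.413, -0.038]
contact_force: [1.1, 29.6, 0.9]
gripper_width: 0.1
grasp_force: 14.2
[-43.4230105  -12.82027108]
```

```bash
python3 -m handwheel '[[0,-0.015,0,0,0,0,-1],[0,-0.04,0,0,0,0,-1],[-0.01,-0.045,-0.015,0,0,0,-1],[-0.01,-0.045,-0.03,0,0,0,-1],[-0.01,-0.045,-0.03,0,0,0,-1],[-0.01,-0.045,-0.03,0,0,0,-1]]'
cat > meas.py <<'E'
from k import *
s=read_state();I,d=get_image('wrist')
C=cloud('wrist',d,s);z=C[...,2]
c,sn=np.cos(BY),np.sin(BY);X=C[...,0]-BO[0];Y=C[...,1]-BO[1];bx=c*X+sn*Y;by=-sn*X+c*Y
def comp(m,lab):
    k,L,st,_=cv2.connectedComponentsWithStats(m.astype(np.uint8));
    for i in range(1,k):
        if st[i,4]>200:
            q=np.float32(np.c_[bx[L==i],by[L==i]]);print(lab,st[i],np.median(z[L==i]).round(1),cv2.minAreaRect(q),q.mean(0).round(1),q.min(0),q.max(0))
comp((I.max(2)<75)&(z>30)&(z<40)&(bx>-120)&(bx<110)&(by<0),'slate')
comp((z>74)&(z<82)&(bx>-120)&(bx<100)&(abs(by)<180)&(I.max(2)>75),'peg')
comp((z>40)&(z<72)&(bx>90)&(by<0),'bowl')
go([])
E
python3 meas.py
```

```text
clock: 15.7
position: [520.0, 27.7, 41.9]
ee_rot: [0.908, 0.067, 0.411, -0.031]
contact_force: [0.1, 0.4, -0.2]
gripper_width: 0.1
grasp_force: 0.0
slate [  351    55   209   266 44987] 34.7 ((2.4819717407226562, -81.53600311279297), (172.2700958251953, 114.28692626953125), 0.43730852007865906) [-13.4 -72.7] [ -83.8602  -138.22182] [ 88.82195  -24.003141]
peg [ 23   0  41  15 432] 77.1 ((75.30986785888672, 152.14076232910156), (8.810589790344238, 20.999046325683594), 7.203378677368164) [ 74.7 151.1] [ 71.32724 142.02254] [ 80.9198  163.10979]
bowl [ 344    0  118   24 1955] 51.1 ((117.91412353515625, -60.91682815551758), (78.2205581665039, 27.888412475585938), 81.26741027832031) [112.  -59.4] [ 103.62444 -101.5247 ] [137.51025  -24.309519]
15.75 [519.9  27.7  41.7] 0.021663320891532452 [ 0.3 -0.3 -0.1] yaw/tilt [0.146 0.85 ]
```

Run:
```python
from k import *
for z in(40,90):
 for t in(0,.2,.4,.7,.85,1.,1.15):
  for f in(0,1):
   o=ori(-.01,t)*R.from_euler('z',np.pi*f)
   S=iks(np.r_[425,-373,z],o,24)
   if S:print(z,t,f,[s.round(2).tolist() for s in S])
for t in (0,.1,.2,.3):
  for f in(0,1):
   for b in((-85,62),(-60,62)):print('place',t,f,b,[s.round(2).tolist() for s in iks(np.r_[b2w(*b),60],ori(.15,t)*R.from_euler('z',np.pi*f),24)])
I,d=get_image('side');C=cloud('side',d);print('dishpix')
z=C[...,2];m=((z>45)&(z<62)&(C[...,0]>300)&(C[...,0]<550)&(C[...,1]<-300)&(C[...,1]>-450)&(I.min(2)>90)).astype(np.uint8)
n,L,st,c=cv2.connectedComponentsWithStats(m);i=1+np.argmax(st[1:,4]);print(cv2.minAreaRect(np.float32(C[L==i][:,:2])))
```

```text
40 0 0 [[-0.43, 0.49, -0.37, -0.0, -0.71, 1.99]]
40 0 1 [[-0.43, 0.49, -0.37, -0.0, -0.71, -1.15]]
40 0.2 0 [[-0.49, 0.45, -0.42, -0.18, -0.54, 2.2]]
40 0.2 1 [[-0.49, 0.45, -0.42, -0.18, -0.54, -0.95]]
40 0.4 0 [[-0.58, 0.42, -0.4, -0.5, -0.45, 2.56]]
40 0.4 1 [[-0.58, 0.42, -0.4, -0.5, -0.45, -0.58]]
40 0.7 0 [[-0.85, 0.44, -0.36, -1.13, -0.56, -2.94]]
40 0.7 1 [[-0.85, 0.44, -0.36, -1.13, -0.56, 0.2]]
40 0.85 0 [[-1.0, 0.49, -0.37, -1.39, -0.69, -2.59]]
40 0.85 1 [[-1.0, 0.49, -0.37, -1.39, -0.69, 0.55]]
40 1.0 0 [[-1.13, 0.56, -0.41, -1.57, -0.86, -2.31]]
40 1.0 1 [[-1.13, 0.56, -0.41, -1.57, -0.86, 0.83]]
40 1.15 0 [[-1.22, 0.65, -0.43, -1.68, -1.03, -2.1]]
40 1.15 1 [[-1.22, 0.65, -0.43, -1.68, -1.03, 1.04]]
90 0 0 [[-0.43, 0.43, -0.33, 0.0, -0.82, 1.99]]
90 0 1 [[-0.43, 0.43, -0.33, 0.0, -0.82, -1.15]]
90 0.2 0 [[-0.49, 0.37, -0.38, -0.15, -0.65, 2.16]]
90 0.2 1 [[-0.49, 0.37, -0.38, -0.15, -0.65, -0.98]]
90 0.4 0 [[-0.57, 0.34, -0.39, -0.42, -0.54, 2.46]]
90 0.4 1 [[-0.57, 0.34, -0.39, -0.42, -0.54, -0.68]]
90 0.7 1 [[-0.81, 0.35, -0.35, -1.0, -0.58, 0.01]]
90 0.85 0 [[-0.96,
[... 559 characters left out ...]
85, 62) [[0.47, 0.34, -0.6, 0.06, -0.53, 1.2]]
place 0.1 0 (-60, 62) [[0.45, 0.38, -0.54, 0.06, -0.56, 1.22]]
place 0.1 1 (-85, 62) [[0.47, 0.34, -0.6, 0.06, -0.53, -1.95]]
place 0.1 1 (-60, 62) [[0.45, 0.38, -0.54, 0.06, -0.56, -1.92]]
place 0.2 0 (-85, 62) [[0.49, 0.31, -0.73, 0.19, -0.35, 1.06]]
place 0.2 0 (-60, 62) [[0.47, 0.35, -0.66, 0.17, -0.38, 1.1]]
place 0.2 1 (-85, 62) [[0.49, 0.31, -0.73, 0.19, -0.35, -2.08]]
place 0.2 1 (-60, 62) [[0.47, 0.35, -0.66, 0.17, -0.38, -2.04]]
place 0.3 0 (-85, 62) []
place 0.3 0 (-60, 62) []
place 0.3 1 (-85, 62) []
place 0.3 1 (-60, 62) []
dishpix
((425.30474853515625, -375.0840148925781), (68.99858093261719, 171.09567260742188), 89.56573486328125)
```

Run:
```python
from k import *
o=ori(-.01,.2)*R.from_euler('z',np.pi)
for z in(150,200,240):
    S=iks(np.r_[405,-373,z],o,24);print(z,[s.round(3).tolist() for s in S])
j0=np.array(read_state()['joints']);print(j0.round(2))
V=np.array([-.3,.3,-.9,-2.0,-.9,-1.5])
S=iks(np.r_[405,-373,200],o,24)[0]
def show(a,b,n):
    for f in np.linspace(0,1,n):
        j=a+(b-a)*f;p,A=fk(j,LL);zx=A.as_matrix()[:,2];w=p-zx*295;print(p.round(),zx.round(2),w.round(),w2b(*p[:2]).round())
show(j0,S,13)
```

```text
150 [[-0.505, 0.273, -0.349, -0.135, -0.777, -0.988]]
200 [[-0.504, 0.219, -0.285, -0.121, -0.894, -1.009]]
240 [[-0.504, 0.184, -0.226, -0.113, -0.988, -1.023]]
[-0.39  0.43 -0.78 -2.33 -0.56 -1.92]
[520.  26.  42.] [ 0.74  0.11 -0.66] [301.  -6. 237.] [-70.  21.]
[513.  25.  49.] [ 0.75  0.19 -0.63] [292. -30. 236.] [-77.  21.]
[503.  19.  55.] [ 0.74  0.26 -0.62] [285. -58. 238.] [-88.  16.]
[491.   6.  58.] [ 0.71  0.33 -0.62] [281. -90. 242.] [-102.    5.]
[478. -13.  61.] [ 0.67  0.38 -0.64] [ 280. -125.  249.] [-117.  -12.]
[465. -40.  63.] [ 0.62  0.41 -0.67] [ 282. -161.  261.] [-134.  -36.]
[452. -73.  67.] [ 0.56  0.43 -0.71] [ 287. -198.  277.] [-152.  -67.]
[ 441. -113.   74.] [ 0.5   0.42 -0.76] [ 295. -235.  299.] [-169. -105.]
[ 431. -158.   85.] [ 0.43  0.38 -0.82] [ 304. -270.  327.] [-186. -148.]
[ 422. -208.  102.] [ 0.37  0.32 -0.87] [ 314. -303.  360.] [-201. -197.]
[ 415. -262.  126.] [ 0.31  0.23 -0.92] [ 325. -331.  399.] [-216. -249.]
[ 410. -318.  159.] [ 0.25  0.13 -0.96] [ 336. -355.  442.] [-230. -303.]
[ 405. -373.  200.] [ 0.2  -0.   -0.98] [ 346. -372.  489.] [-243. -357.]
```

Run:
```python
from k import *
rowsto(np.array([-0.504, 0.219, -0.285, -0.121, -0.894, -1.009]),16)
```

```text
[0.001,0.001,-0.008,0.054,0.031,-0.187,-1], [515.  26.  48.] [-75.  21.]
[-0.000,0.003,-0.016,0.105,0.060,-0.375,-1], [508.  23.  52.] [-82.  19.]
[-0.003,0.008,-0.025,0.153,0.087,-0.564,-1], [500.  16.  56.] [-91.  14.]
[-0.009,0.017,-0.035,0.198,0.111,-0.753,-1], [491.   6.  58.] [-102.    5.]
[-0.015,0.029,-0.045,0.243,0.130,-0.943,-1], [481.  -8.  60.] [-113.   -7.]
[-0.022,0.045,-0.055,0.287,0.146,-1.132,-1], [471. -25.  62.] [-126.  -23.]
[-0.028,0.066,-0.066,0.331,0.155,-1.320,-1], [462. -47.  64.] [-139.  -43.]
[-0.034,0.089,-0.078,0.377,0.159,-1.507,-1], [452. -73.  67.] [-152.  -67.]
[-0.039,0.117,-0.091,0.425,0.157,-1.693,-1], [ 444. -102.   72.] [-165.  -95.]
[-0.042,0.148,-0.105,0.477,0.146,-1.875,-1], [ 436. -135.   79.] [-177. -126.]
[-0.043,0.182,-0.121,0.535,0.128,-2.054,-1], [ 429. -170.   89.] [-190. -160.]
[-0.041,0.219,-0.139,0.599,0.100,-2.229,-1], [ 422. -208.  102.] [-201. -197.]
[-0.035,0.258,-0.158,0.672,0.062,-2.397,-1], [ 417. -248.  120.] [-213. -235.]
[-0.026,0.298,-0.181,0.755,0.014,-2.558,-1], [ 412. -290.  141.] [-223. -276.]
[-0.012,0.339,-0.206,0.850,-0.047,-2.708,-1], [ 409. -331.  168.] [-234. -316.]
[0.006,0.379,-0.234,0.959,-0.120,-2.847,-1], [ 405. -373.  200.] [-243. -357.]
```

```bash
python3 -m handwheel '[[0.001,0.001,-0.008,0.054,0.031,-0.187,-1],[0,0.003,-0.016,0.105,0.060,-0.375,-1],[-0.003,0.008,-0.025,0.153,0.087,-0.564,-1],[-0.009,0.017,-0.035,0.198,0.111,-0.753,-1],[-0.015,0.029,-0.045,0.243,0.130,-0.943,-1],[-0.022,0.045,-0.055,0.287,0.146,-1.132,-1],[-0.028,0.066,-0.066,0.331,0.155,-1.320,-1],[-0.034,0.089,-0.078,0.377,0.159,-1.507,-1],[-0.034,0.089,-0.078,0.377,0.159,-1.507,-1]]'
python3 - <<'E'
from k import *
print(np.array(read_state()['joints']).round(2))
rowsto(np.array([-0.504, 0.219, -0.285, -0.121, -0.894, -1.009]),9)
E
```

```text
clock: 16.92
position: [453.0, -73.0, 67.9]
ee_rot: [0.565, 0.733, 0.366, 0.099]
contact_force: [-0.1, 0.7, -0.1]
gripper_width: 0.0
grasp_force: 0.0
[-0.45  0.32 -0.53 -1.22 -0.73 -1.47]
[-0.021,-0.006,-0.019,0.054,0.006,-0.161,-1], [ 445. -100.   72.] [-163.  -93.]
[-0.042,-0.010,-0.039,0.112,0.011,-0.319,-1], [ 438. -129.   78.] [-174. -120.]
[-0.066,-0.013,-0.062,0.175,0.015,-0.474,-1], [ 431. -160.   86.] [-185. -150.]
[-0.090,-0.013,-0.087,0.244,0.019,-0.625,-1], [ 425. -192.   97.] [-196. -181.]
[-0.116,-0.012,-0.114,0.317,0.023,-0.772,-1], [ 420. -227.  110.] [-207. -215.]
[-0.142,-0.008,-0.144,0.398,0.028,-0.914,-1], [ 416. -263.  127.] [-216. -250.]
[-0.168,-0.001,-0.176,0.484,0.034,-1.051,-1], [ 412. -300.  147.] [-226. -285.]
[-0.194,0.009,-0.211,0.577,0.042,-1.181,-1], [ 408. -336.  172.] [-235. -321.]
[-0.218,0.021,-0.248,0.678,0.051,-1.304,-1], [ 405. -373.  200.] [-243. -357.]
```

```bash
python3 -m handwheel '[[-0.021,-0.006,-0.019,0.054,0.006,-0.161,-1],[-0.042,-0.010,-0.039,0.112,0.011,-0.319,-1],[-0.066,-0.013,-0.062,0.175,0.015,-0.474,-1],[-0.090,-0.013,-0.087,0.244,0.019,-0.625,-1],[-0.116,-0.012,-0.114,0.317,0.023,-0.772,0],[-0.142,-0.008,-0.144,0.398,0.028,-0.914,1],[-0.168,-0.001,-0.176,0.484,0.034,-1.051,1],[-0.194,0.009,-0.211,0.577,0.042,-1.181,1],[-0.218,0.021,-0.248,0.678,0.051,-1.304,1],[-0.218,0.021,-0.248,0.678,0.051,-1.304,1]]'
python3 - <<'E'
from k import *
go([])
print(np.array(read_state()['joints']).round(2))
s=read_state();I,d=get_image('wrist');C=cloud('wrist',d,s);z=C[...,2];np.save('w4.npy',C)
m=((z>44)&(z<62)&(I.min(2)>90)&(abs(C[...,1]+373)<70)&(abs(C[...,0]-425)<110)).astype(np.uint8)
n,L,st,_=cv2.connectedComponentsWithStats(m)
for i in range(1,n):
  if st[i,4]>200:print('dish',st[i],cv2.minAreaRect(np.float32(C[L==i][:,:2])))
q=C[m>0];print(cv2.minAreaRect(np.float32(q[:,:2])),q.min(0),q.max(0))
T,d=get_image('top');P=cloud('top',d)
S_,ds=get_image('side');Sd=cloud('side',ds)
c,sn=np.cos(BY),np.sin(BY)
for nm,I2,C in(('top',T,P),('side',S_,Sd)):
    X=C[...,0]-BO[0];Y=C[...,1]-BO[1];bx=c*X+sn*Y;by=-sn*X+c*Y;z=C[...,2]
    m=((I2.max(2)<70)&(z>26)&(z<42)&(bx>-120)&(bx<110)&(by<0)&(by>-160)).astype(np.uint8);n,L,st,_=cv2.connectedComponentsWithStats(m);i=1+np.argmax(st[1:,4]);q=np.float32(np.c_[bx[L==i],by[L==i]]);print(nm,st[i,4],cv2.minAreaRect(q),q.min(0),q.max(0))
    m=((z>72)&(z<84)&(bx>-130)&(bx<110)&(abs(by)<180)).astype(np.uint8);n,L,st,_=cv2.connectedComponentsWithStats(m)
    print([(bx[L==i].mean().round(1),by[L==i].mean().round(1)) for i in range(1,n) if st[i,4]>20])
a=cv2.resize(S_[150:290,220:420],(500,350),interpolation=2);cv2.imwrite('pics/m5.png',np.vstack([a,cv2.resize(T[150:240,225:365],(500,321-72),interpolation=2)]))
cv2.imwrite('w4.png',I)
E
```

```text
clock: 18.18
position: [405.1, -372.1, 199.6]
ee_rot: [0.005, 0.995, -0.0, 0.1]
contact_force: [-0.0, 0.6, -1.3]
gripper_width: 85.6
grasp_force: 0.0
18.175 [ 405.1 -372.1  199.6] 85.6043452544164 [-0.   0.6 -1.3] yaw/tilt [ 3.131 -0.201]
[-0.5   0.22 -0.29 -0.12 -0.89 -1.01]
dish [ 229   64   97  183 4043] ((417.4913024902344, -375.9588623046875), (68.26617431640625, 152.7023468017578), 89.63038635253906)
dish [241 248  76  12 652] ((502.9920959472656, -376.5668640136719), (67.35345458984375, 15.98568344116211), 89.89302062988281)
((407.71142578125, -371.9093933105469), (95.82958221435547, 210.05662536621094), 77.7439956665039) [ 315.01897918 -410.28187205   44.07243116] [ 510.99075577 -303.13387894   61.96611075]
top 1221 ((-24.214096069335938, -84.71611785888672), (118.95879364013672, 124.77533721923828), 0.5201572179794312) [ -84.03839 -147.36545] [ 35.133923 -22.551245]
[(np.float64(55.9), np.float64(-142.1)), (np.float64(81.7), np.float64(156.1)), (np.float64(-43.5), np.float64(-142.7)), (np.float64(-17.8), np.float64(156.1)), (np.float64(-93.7), np.float64(-117.6))]
side 863 ((-10.312461853027344, -82.63728332519531), (151.3672332763672, 115.37652587890625), 0.26369258761405945) [ -85.9377  -140.52623] [ 65.119255 -24.687483]
[(np.float64(80.0), np.float64(153.9)), (np.float64(-20.1), np.float64(153.4)), (np.float64(-96.6), np.float64(-121.1))]
```

View pics/m5.png

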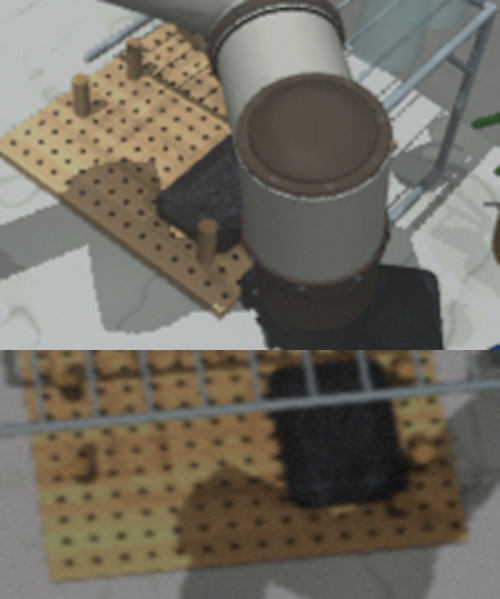

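The side and top views agree that the slate is home: near side x ≈ -85, left side y ≈ -24, square. The dish is clear of obstacles; its centre is (426,-375.5), yaw ≈ 0.

Run:
```python
from k import *
s=read_state();p=np.array(s['position']);q=R.from_quat(s['ee_rot'])
for g in[(388,-375.4,80),(402,-375.4,14)]:
    print((q.inv().apply(np.array(g)-p)/1000).round(4),(q.inv()*ori(-.006,.2)*R.from_euler('z',np.pi)).as_rotvec().round(3))
```

```text
[ 0.0381 -0.0056  0.1118] [ 0.004 -0.003 -0.007]
[ 0.0373 -0.0058  0.1793] [ 0.004 -0.003 -0.007]
```

```bash
python3 -m handwheel '[[0.02,-0.003,0.05,0,0,-0.007,1],[0.038,-0.0056,0.112,0.004,0,-0.007,1],[0.038,-0.0057,0.135,0.004,0,-0.007,1],[0.0375,-0.0058,0.16,0.004,0,-0.007,1],[0.0373,-0.0058,0.179,0.004,0,-0.007,1],[0.0373,-0.0058,0.179,0.004,0,-0.007,1],[0.0373,-0.0058,0.179,0.004,0,-0.007,0],[0.0373,-0.0058,0.179,0.004,0,-0.007,-1],[0.0373,-0.0058,0.179,0.004,0,-0.007,-1],[0.0373,-0.0058,0.179,0.004,0,-0.007,-1]]'
python3 -c "
from k import *
go([])
I,d=get_image('wrist');J,d=get_image('side');cv2.imwrite('pics/m6.png',np.hstack([cv2.resize(I,(400,300)),cv2.resize(J[240:380,240:430],(400,300))]))"
```

```text
clock: 19.58
position: [402.8, -377.5, 16.8]
ee_rot: [0.002, 0.995, -0.002, 0.099]
contact_force: [-1.5, 1.9, 6.4]
gripper_width: 67.1
grasp_force: 69.8
19.575 [ 402.8 -377.5   16.8] 67.06144213635224 [-1.5  1.9  6.4] yaw/tilt [ 3.138 -0.199]
```

View pics/m6.png

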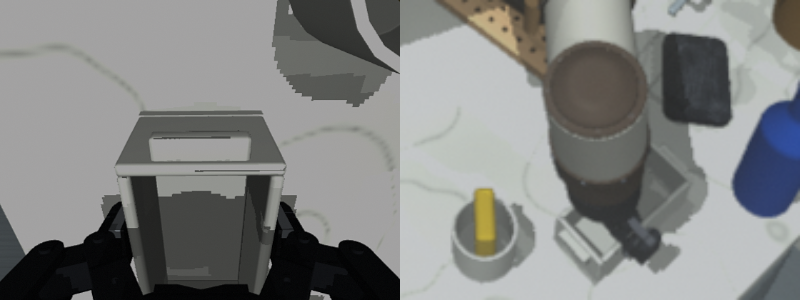

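The wrist view shows the jaws on both long walls, and the side view shows the grip on the near half. Next is to lift.

```bash
cat >> k.py <<'E'
def gof(goals):
    s=read_state();p=np.array(s['position']);q=R.from_quat(s['ee_rot'])
    print(s['clock'],p.round(1),w2b(*p[:2]).round(1),np.round(s['contact_force'],1),s['gripper_width'])
    for x,y,z,yaw,t in goals:
        print((q.inv().apply(np.array([x,y,z])-p)/1000).round(4).tolist(),(q.inv()*ori(yaw,t)*R.from_euler('z',np.pi)).as_rotvec().round(3).tolist())
E
python3 -m handwheel '[[0.0005,0,-0.003,0,0,0,-1],[0.0015,0,-0.008,0,0,0,-1],[0.003,0,-0.016,0,0,0,-1],[0.006,0,-0.03,0,0,0,-1],[0.01,0,-0.05,0,0,0,-1],[0.015,0,-0.075,0,0,0,-1],[0.02,0,-0.1,0,0,0,-1],[0.024,0,-0.12,0,0,0,-1],[0.024,0,-0.12,0,0,0,-1]]'
python3 - <<'E'
from k import *
p=np.array(read_state()['position']);e=np.r_[b2w(-62,60),p[2]]
G=[(*(p+(e-p)*f),-.006+.156*f,.2) for f in np.arange(1,13)/12]
gof(G)
j=np.array(read_state()['joints'])
for g in G[5::6]:j,er=ik(np.r_[g[:3]],ori(g[3],.2)*R.from_euler('z',np.pi),j);print(j.round(2),er)
s=read_state();I,d=get_image('side');cv2.imwrite('side7.png',I)
C=cloud('side',d)[...];z=C[...,2]
m=((z>120)&(z<180)&(I.min(2)>100)&(C[...,0]>300)&(C[...,0]<540)&(abs(C[...,1]+375)<70)).astype(np.uint8)
n,L,st,_=cv2.connectedComponentsWithStats(m)
for i in range(1,n):
  if st[i,4]>60:
    q=C[L==i];f=q[:,0]>470;print(st[i,4],cv2.minAreaRect(np.float32(q[:,:2])),'z near',np.percentile(q[q[:,0]<380,2],[50,90]) if (q[:,0]<380).any() else '','far',np.percentile(q[f,2],[50,90]) if f.any() else '')
E
```

```text
clock: 20.8
position: [355.7, -377.4, 131.0]
ee_rot: [0.002, 0.995, -0.003, 0.101]
contact_force: [-0.3, -0.4, -3.3]
gripper_width: 67.1
grasp_force: 69.0
20.8 [ 355.7 -377.4  131. ] [-292.7 -353.8] [-0.3 -0.4 -3.3] 67.05159742057164
[-0.0134, 0.037, 0.0025] [-0.009, 0.002, -0.011]
[-0.0268, 0.0741, 0.005] [-0.011, 0.002, -0.024]
[-0.0403, 0.1111, 0.0075] [-0.014, 0.002, -0.036]
[-0.0537, 0.1482, 0.0101] [-0.016, 0.002, -0.049]
[-0.0671, 0.1852, 0.0126] [-0.019, 0.002, -0.062]
[-0.0805, 0.2223, 0.0151] [-0.022, 0.002, -0.075]
[-0.094, 0.2593, 0.0176] [-0.024, 0.002, -0.087]
[-0.1074, 0.2963, 0.0201] [-0.027, 0.002, -0.1]
[-0.1208, 0.3334, 0.0226] [-0.029, 0.002, -0.113]
[-0.1342, 0.3704, 0.0251] [-0.032, 0.002, -0.126]
[-0.1477, 0.4075, 0.0277] [-0.035, 0.002, -0.138]
[-0.1611, 0.4445, 0.0302] [-0.037, 0.002, -0.151]
[ 0.    0.14 -0.63 -0.03 -0.6  -1.48] 1.8484779679139857e-13
[ 0.47  0.23 -0.56  0.11 -0.59 -1.98] 8.110224297697144e-12
358 ((427.96722412109375, -393.9732666015625), (102.70323944091797, 56.806373596191406), 43.85662841796875) z near [168.20185385 170.20505685] far 
488 ((327.7746276855469, -377.5502014160156), (67.99715423583984, 54.929931640625), 88.97613525390625) z near [156.20315556 169.29827919] far 
65 ((345.1610412597656, -363.25152587890625), (24.09695816040039, 23.51716423034668), 71.41781616210938) z near [120.72216589 121.90869554] far
```

```bash
python3 -m handwheel '[[-0.005,0.015,0.001,-0.009,0,-0.005,-1],[-0.0134,0.037,0.0025,-0.009,0,-0.011,-1],[-0.027,0.074,0.005,-0.011,0,-0.024,-1],[-0.040,0.111,0.0075,-0.014,0,-0.036,-1],[-0.0537,0.148,0.01,-0.016,0,-0.049,-1],[-0.067,0.185,0.0125,-0.019,0,-0.062,-1],[-0.0805,0.222,0.015,-0.022,0,-0.075,-1],[-0.094,0.259,0.0175,-0.024,0,-0.087,-1],[-0.107,0.296,0.02,-0.027,0,-0.1,-1],[-0.121,0.333,0.0225,-0.029,0,-0.113,-1]]'
python3 - <<'E'
from k import *
p=np.array(read_state()['position']);e=np.r_[b2w(-72,60),125]
gof([(*b2w(-72,60),128,.15,.2),(*b2w(-62,60),90,.15,.2),(*b2w(-62,60),55,.15,.2)])
E
```

```text
clock: 22.1
position: [479.6, -42.4, 128.4]
ee_rot: [-0.056, 0.994, 0.007, 0.098]
contact_force: [-0.3, -0.1, -3.6]
gripper_width: 67.2
grasp_force: 68.8
22.1 [479.6 -42.4 128.4] [-120.1  -41.1] [-0.3 -0.1 -3.6] 67.22041195807844
[-0.0433, 0.1028, 0.0093] [-0.005, -0.004, -0.037]
[-0.0457, 0.1031, 0.0485] [-0.005, -0.004, -0.037]
[-0.0389, 0.103, 0.0828] [-0.005, -0.004, -0.037]
```

```bash
python3 -m handwheel '[[-0.014,0.034,0.003,0,0,-0.012,-1],[-0.029,0.068,0.006,-0.005,0,-0.025,-1],[-0.043,0.103,0.009,-0.005,-0.004,-0.037,-1],[-0.0445,0.103,0.025,-0.005,-0.004,-0.037,-1],[-0.0457,0.103,0.0485,-0.005,-0.004,-0.037,-1],[-0.042,0.103,0.066,-0.005,-0.004,-0.037,-1],[-0.039,0.103,0.083,-0.005,-0.004,-0.037,-1],[-0.039,0.103,0.083,-0.005,-0.004,-0.037,-1]]'
python3 - <<'E'
from k import *
gof([(*b2w(-62,60),z,.15,.2) for z in(42,36,34)])
I,d=get_image('side');W,_=get_image('wrist');cv2.imwrite('pics/m8.png',np.hstack([cv2.resize(W,(400,300)),cv2.resize(I[130:280,200:400],(400,300))]))
C=cloud('side',d);z=C[...,2];X=C[...,0]-BO[0];Y=C[...,1]-BO[1];c,sn=np.cos(BY),np.sin(BY);bx=c*X+sn*Y;by=-sn*X+c*Y
m=(z>60)&(z<110)&(I.min(2)>110)&(by>-10)&(by<120)&(bx>-150)&(bx<80)
for lo in range(-140,60,20):
    k=m&(bx>=lo)&(bx<lo+20)
    if k.sum()>5:print(lo,k.sum(),np.percentile(z[k],[50,95]).round(1),by[k].min().round(),by[k].max().round())
E
```

```text
clock: 23.1
position: [521.0, 64.1, 53.7]
ee_rot: [-0.074, 0.992, 0.007, 0.098]
contact_force: [1.0, -0.5, -2.8]
gripper_width: 67.3
grasp_force: 68.9
23.1 [521.   64.1  53.7] [-63.2  58. ] [ 1.  -0.5 -2.8] 67.33311119931274
[0.0011, 0.002, 0.0117] [-0.002, -0.003, -0.0]
[0.0023, 0.002, 0.0176] [-0.002, -0.003, -0.0]
[0.0027, 0.0021, 0.0196] [-0.002, -0.003, -0.0]
-140 9 [90.3 92.3] 48.0 73.0
-120 18 [89.9 93. ] 55.0 87.0
20 23 [90.  91.7] 63.0 93.0
```

View pics/m8.png

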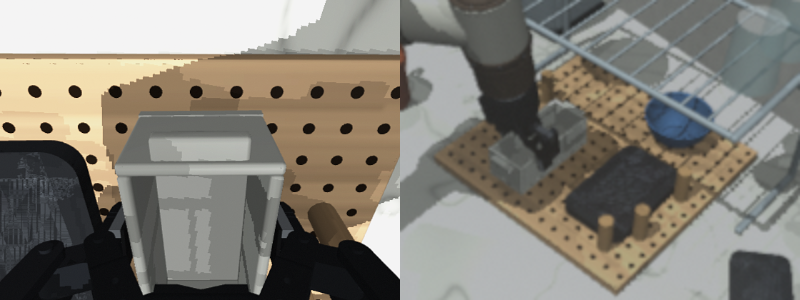

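Both dish ends read 90 mm, so it hangs level and is clear of the slate, pegs and rail. I'll lower it slowly.

```bash
python3 -m handwheel '[[0.0005,0.001,0.005,0,0,0,-1],[0.001,0.002,0.009,0,0,0,-1],[0.0015,0.002,0.012,0,0,0,-1],[0.002,0.002,0.014,0,0,0,-1],[0.002,0.002,0.0155,0,0,0,-1],[0.0025,0.002,0.0165,0,0,0,-1],[0.0025,0.002,0.0165,0,0,0,-1]]'; python3 -m handwheel '[[0.0002,0,0.001,0,0,0,-1],[0.0004,0,0.002,0,0,0,-1],[0.0004,0,0.002,0,0,0,-1]]'
```

```text
clock: 24.08
position: [523.4, 66.3, 39.2]
ee_rot: [-0.074, 0.992, 0.008, 0.101]
contact_force: [0.1, -0.3, -3.8]
gripper_width: 67.0
grasp_force: 69.0
clock: 24.45
position: [523.4, 66.3, 37.1]
ee_rot: [-0.074, 0.992, 0.007, 0.101]
contact_force: [-0.5, 0.0, -4.3]
gripper_width: 67.1
grasp_force: 69.0
```

```bash
python3 -m handwheel '[[0.0002,0,0.001,0,0,0,-1],[0.0004,0,0.002,0,0,0,-1],[0.0004,0,0.002,0,0,0,-1]]';python3 -m handwheel '[[0.0002,0,0.001,0,0,0,-1],[0.0002,0,0.001,0,0,0,-1],[0.0002,0,0.001,0,0,0,-1]]'
```

```text
clock: 24.82
position: [523.5, 66.3, 35.1]
ee_rot: [-0.074, 0.992, 0.008, 0.101]
contact_force: [0.0, -0.8, -3.5]
gripper_width: 67.2
grasp_force: 69.1
clock: 25.2
position: [523.7, 66.4, 34.9]
ee_rot: [-0.074, 0.992, 0.008, 0.101]
contact_force: [-3.2, -0.2, 6.3]
gripper_width: 67.3
grasp_force: 70.0
```

It has touched down. Now release and withdraw up along the tool axis.

```bash
python3 -m handwheel '[[0,0,0,0,0,0,0.8],[0,0,0,0,0,0,1],[0,0,0,0,0,0,1],[0,0,0,0,0,0,1],[0.004,0,-0.02,0,0,0,1],[0.01,0,-0.05,0,0,0,1],[0.03,0,-0.09,0,0,0,1],[0.07,0,-0.12,0,0,0,1],[0.12,0,-0.13,0,0,0,1],[0.16,0,-0.13,0,0,0,1]]'
python3 - <<'E'
from k import *
gof([])
s=read_state();
I,d=get_image('side');W,dw=get_image('wrist');T,_=get_image('top')
cv2.imwrite('pics/m9.png',np.vstack([np.hstack([cv2.resize(W,(400,300)),cv2.resize(I[130:280,200:400],(400,300))]),np.hstack([cv2.resize(T[100:250,200:400],(400,300)),cv2.resize(I,(400,300))])]))
c,sn=np.cos(BY),np.sin(BY)
for n,C,J in(('side',cloud('side',d),I),('wrist',cloud('wrist',dw,s),W)):
    z=C[...,2];X=C[...,0]-BO[0];Y=C[...,1]-BO[1];bx=c*X+sn*Y;by=-sn*X+c*Y
    m=((z>66)&(z<80)&(J.min(2)>100)&(by>5)&(by<115)&(bx>-150)&(bx<80))
    if m.sum()>20:
        q=np.float32(np.c_[bx[m],by[m]]);print(n,m.sum(),cv2.minAreaRect(q),np.median(z[m]))
    m=((J.max(2)<75)&(z>29)&(z<40)&(bx>-120)&(bx<110)&(by<0)&(by>-160)).astype(np.uint8);k,L,st,_=cv2.connectedComponentsWithStats(m);i=1+np.argmax(st[1:,4]);q=np.float32(np.c_[bx[L==i],by[L==i]]);print(n,'slate',cv2.minAreaRect(q),q.min(0),q.max(0))
E
```

```text
clock: 26.45
position: [341.4, 38.8, 129.7]
ee_rot: [-0.074, 0.992, 0.008, 0.102]
contact_force: [-0.1, 0.9, -0.9]
gripper_width: 85.1
grasp_force: 0.0
26.45 [341.4  38.8 129.7] [-244.6   59.8] [-0.1  0.9 -0.9] 85.13670676841673
side 310 ((-38.67181396484375, 60.180580139160156), (169.9886474609375, 70.17682647705078), 0.371084600687027) 71.18349132311322
side slate ((0.41474151611328125, -78.38146209716797), (173.49002075195312, 110.530029296875), 0.9388975501060486) [ -86.80848 -134.74626] [ 87.45816  -22.458366]
wrist 1572 ((-96.33222198486328, 62.296783447265625), (67.94679260253906, 40.38503646850586), 88.83377075195312) 75.03436429324428
wrist slate ((-29.578147888183594, -38.720149993896484), (96.67705535888672, 35.15583419799805), 1.2906029224395752) [-77.98847 -56.79675] [ 18.73062  -20.772074]
```

View pics/m9.png

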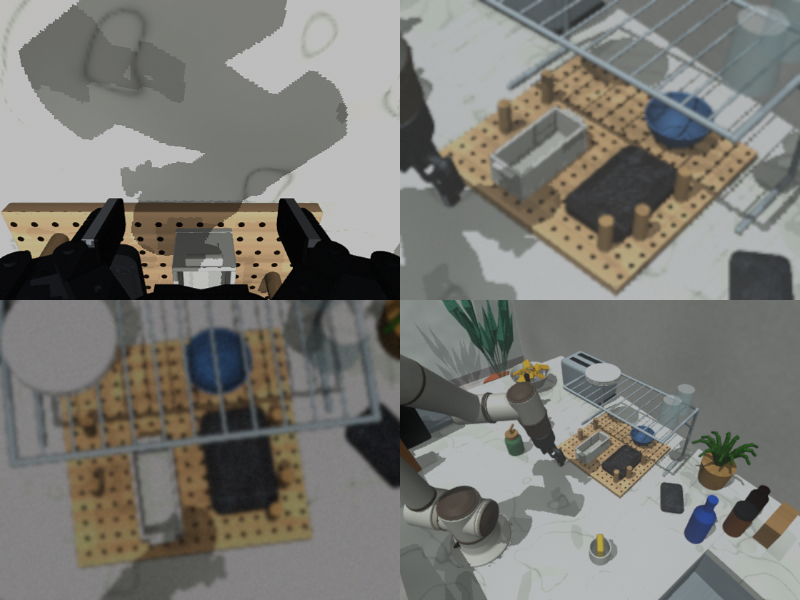

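The views show the dish upright between the slate and the left pegs, everything else in place, and the gripper clear. I'll check the slate's flushness with line fits before handing in.

Run:
```python
from k import *
c,sn=np.cos(BY),np.sin(BY)
for n in('side','top'):
    A=[]
    for _ in range(4):
        I,d=get_image(n);m=camera_model(n);K=m['K']
        # intersect pixel rays with z=34 plane for dark slate pixels
        Rm=R.from_rotvec(m['rvec']).as_matrix();v,u=np.mgrid[0:420,0:560]
        r=np.stack([(u-K[0,2])/K[0,0],(v-K[1,2])/K[1,1],np.ones_like(u,float)],-1)@Rm;o=-Rm.T@m['tvec'];C=o+r*((34-o[2])/r[...,2])[...,None]
        X=C[...,0]-BO[0];Y=C[...,1]-BO[1];bx=c*X+sn*Y;by=-sn*X+c*Y
        g=cv2.GaussianBlur(I,(3,3),0).max(2).astype(float)
        Z=cloud(n,d)
        # sub-pixel left edge: for each bx bin, sample along by
        xs=np.arange(-60,62 if n=='side' else 0,4);e=[]
        for x in xs:
            ys=np.arange(-50,0,.5);P=np.array([[*b2w(x,y),34] for y in ys]);uv=np.float32(proj(n,P))
            val=cv2.remap(np.float32(g),uv[:,0],uv[:,1],1)[:,0]
            e.append(ys[np.argmax(np.gradient(cv2.GaussianBlur(val.reshape(-1,1),(1,9),0)[:,0]))])
        A.append(e)
    e=np.median(A,0);p=np.polyfit(xs,e,1);k=abs(e-np.polyval(p,xs))<2;p=np.polyfit(xs[k],e[k],1)
    Zc=cloud(n,d);z=Zc[...,2];X=Zc[...,0]-BO[0];Y=Zc[...,1]-BO[1];bx=c*X+sn*Y;by=-sn*X+c*Y
    mm=((z>72)&(z<84)&(bx>-130)&(bx<110)&(abs(by)<180)).astype(np.uint8);q,L,st,_=cv2.connectedComponentsWithStats(mm)
    print(n,'slope',p.round(4),k.sum(),'resid',(e-np.polyval(p,xs))[k].std(),'pegs',[(bx[L==i].mean().round(1),by[L==i].mean().round(1)) for i in range(1,q) if st[i,4]>20])
```

```text
side slope [ 1.04000e-02 -2.35242e+01] 31 resid 0.3485699938071638 pegs [(np.float64(79.0), np.float64(153.3)), (np.float64(-21.1), np.float64(153.0)), (np.float64(54.0), np.float64(-146.2)), (np.float64(-46.0), np.float64(-145.8)), (np.float64(-96.2), np.float64(-121.0))]
top slope [ 7.00000e-04 -2.27271e+01] 13 resid 0.9249886923814098 pegs [(np.float64(55.6), np.float64(-141.4)), (np.float64(81.6), np.float64(156.2)), (np.float64(-44.1), np.float64(-142.6)), (np.float64(-18.3), np.float64(155.9)), (np.float64(-93.5), np.float64(-117.7))]
```

```bash
python3 -c "
from bench import *
print(job_done())"
```

```text
the job is handed in; nothing more can be done
None
```

I handed the job in at about 27 s. By the camera checks the slate is home against the right-hand pegs, 0 to 0.6° off square (at most about 1 mm gap at the far peg), and the loaf dish stands upright and aligned in the bay, about 38 mm nearer the robot than its middle; nothing else was seen to have moved.

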